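# Load the handle drawer, loaded ends down

### The arm

A 6-joint arm with a two-finger parallel gripper is mounted at the origin on the work surface; the furniture and walls round the work are solid. World frame = base frame: x ahead of the robot, y to its left, z up, the work surface at z = 0. Lengths are in m, angles in rad, forces in N, time in s.
With the tool pointing down it reaches from about 0.25 to 0.775 m from the base axis. Payload 4 kg.
Tool frame: the origin (TCP) lies on the centre line of the jaws, within the pads' length; the fingertips stand 8 mm ahead of it and the grasp point (between the pads) lies 11 mm behind it; z points along the fingers, y is the direction in which the jaws open and shut (so a half turn about z gives the same grasp; the last joint's range is limited). The gripper opens to 94 mm and grips with 3 to 60 N. Pads are 16 mm wide; open, the fingers measure 119 mm over their backs; the gripper's body (75 mm by 177 mm) begins 78 mm behind the grasp point.
Start: joints at [1.025, 0.087, 1.371, -0, 1.684, -0.103], TCP at [0.236, 0.497, 0.214] pointing down, gripper open.
Joint ranges: [-3.1, 3.1], [-0.76, 2.03], [0.27, 2.55], [-1.08, 4.22], [0.17, 2.65], [-2.57, 2.57]. Speed limits (rad/s): [2.79, 2.79, 3.14, 3.14, 3.14, 3.14].

### API

Orientations are given as [roll, pitch, yaw] about the fixed x, y, z axes, in that order (R = Rz(yaw) Ry(pitch) Rx(roll)).
In Python, from bench import * gives the robot as it stands.
- The arm moves only by the tool step_arm, never from a script. Its argument "steps" is a list of rows, each an object of numbers: "jaw": the opening, from 0 (shut) to 1 (fully open); "tx", "ty", "tz": the shift along the tool's x, y, z in m; "ax", "ay", "az": the turn, a rotation vector about the tool's x, y, z in rad. In form: [{"jaw": .., "tx": .., "ty": .., "tz": .., "ax": .., "ay": .., "az": ..}, ...]. A call has 1 to 8 rows; each row is the pose to reach, as a shift and turn from the pose measured when the call began, along the tool's axes at that moment; what a row does not reach only later rows make up. A row lasts 1/10 s, in which the tool goes at most 50 mm and 8.59 degrees, less where a joint would pass 70% of its speed; a pose out of reach is approached as far as the arm can. A call with a gripper value outside its range is refused whole. The fingers move at their own pace and stop on an object; the grip force is fixed at half the most. Time passes only in rows, so rows that repeat a pose let the fingers close. It gives the time, the measured TCP pose, the force and the opening at its end, in the units of the state.
- get_obs(): the state, without advancing time (a new reading comes with each control period).
- snapshot(name): name is "scene" or "top"; returns (picture, depth): 400x640x3 uint8, red, green, blue; 400x640 float32, m along the optical axis (not along the pixel's ray), 0 where there is no reading.
- camera_model(name): a dict with "intrinsics" (3x3 intrinsics, pixels), "k1" (the pictures are not rectified: a ray, as slopes to the right and down, at radius r is drawn at 1 + k1 r^2 times it, then the intrinsics apply), "origin" and "orientation" of the camera in the world. Camera axes: x right, y down, z forward; pixel columns grow to the right and rows downward; lengths in m; the calibration is good to about 2 mm. A picture is of the moment at which its call begins. camera_model takes no time and is no camera call.
- close_job(): hands the job in, once; it reports no verdict.
Trained networks look in the newest picture that a camera, given by its name, has taken for a name from the list of things; names that differ only in an ending like _2 or _b are one class to them, and where a whole thing is asked for, a point or a joint stands for the part that bears it (a point fixed in the world has none). Each returns a list of dicts, best first, with "confidence" (0 to 1); they miss things now and then, are a little off and sometimes report something else, mostly with a low value. They report only what shows in the picture. A call takes as long as a camera call. They do not tell look-alikes from the thing itself.
- silhouettes(camera, query): "pixels" (400x640 bool, what is visible of it) and "rect" ([left, top, right, bottom] in pixels, round what is visible of it).
The state is a dict: "time": time; "joint_positions": joint angles; "qvel": joint speeds; "joint_torque": joint torques, N m; "tool_pos": TCP position; "ee_rot": TCP orientation; "wrist_force": force on the tool from outside, world axes, zero at the start; "wrist_torque": the same for the moment, N m; "width": finger opening in m.
Only numpy, scipy, OpenCV 4.12 (cv2) and the standard library are available. Lean on these libraries where they do the work, as an engineer would, in place of code of your own. Each camera call takes 0.05 s, during which the arm holds its last target. There are 200 camera calls.

### The job

Pull the rack drawer out by its bar handle and put every octagonal wooden handle lying on the bench into a trough of its sloping rack, one to a trough, with the loaded (heavy) end downhill; the ends look alike, so lift each handle to feel which end is heavy. When all are lying properly in their troughs, push the drawer fully shut, and leave the thread spool and the shoe brush where they are.

Things in the scene. Friction and masses are not known exactly. Their poses are not given: they have to be found in the camera images.
- handle_a: octagonal wood handle, 90 mm long, 26 mm across flats, ~0.2 kg, a steel ring near each end; ends look alike. A slug hidden in one half puts the centre of mass ~24 mm from the middle towards that loaded end (+x or -x; only lifting tells: held at its middle, moment ~0.05 N m). Origin at middle, x along its length. Starts lying on the bench, origin 13 mm up. May be absent
- handle_b: octagonal wood handle, 90 mm long, 26 mm across flats, ~0.2 kg, a steel ring near each end; ends look alike. A slug hidden in one half puts the centre of mass ~24 mm from the middle towards that loaded end (+x or -x; only lifting tells: held at its middle, moment ~0.05 N m). Origin at middle, x along its length. Starts lying on the bench, origin 13 mm up. May be absent
- handle_c: octagonal wood handle, 90 mm long, 26 mm across flats, ~0.2 kg, a steel ring near each end; ends look alike. A slug hidden in one half puts the centre of mass ~24 mm from the middle towards that loaded end (+x or -x; only lifting tells: held at its middle, moment ~0.05 N m). Origin at middle, x along its length. Starts lying on the bench, origin 13 mm up. May be absent
- handle_d: octagonal wood handle, 90 mm long, 26 mm across flats, ~0.2 kg, a steel ring near each end; ends look alike. A slug hidden in one half puts the centre of mass ~24 mm from the middle towards that loaded end (+x or -x; only lifting tells: held at its middle, moment ~0.05 N m). Origin at middle, x along its length. Starts lying on the bench, origin 13 mm up. May be absent
- housing: grey steel housing fixed on the bench, 115 mm deep (x), 246 mm wide (y), 108 mm high, with an open front that faces its -x (roughly towards the robot). Origin at the centre of its underside
- drawer (a joint): how far the drawer is pulled out of the housing, along the housing's -x, in m: 0 is fully shut, 0.108 fully out; it slides with about 1.5 N of friction and stays where it is left. It starts shut or up to 15 mm open. Its front board reaches 42 mm above the bench
- drawer_handle (a point): middle of the drawer's straight steel bar handle: a 10 mm round bar, 90 mm long, parallel to the housing's y, 50 mm above the bench and 60 mm in front of the drawer's front board (which, shut, stands 8 mm in front of the housing); can be taken from above
- rack (a point): 30 degree slope, moves with the drawer, low in front, under the roof unless right out. Site 41 mm above the bench; x uphill, y = housing's y, z normal. Troughs along x at y -81, -27, 27, 81 mm, 32 wide, walls 8 high, floor from the stop at x -48 to x -12; behind it a level ledge. A handle in place: middle at x -3 to 3, z 13 mm, upper half in the air; loaded end uphill, it tips back on to the ledge
- eyelet_press: green eyelet press fixed at the back left of the bench, about 0.1 m wide, 0.25 m long and over 0.35 m high with its lever; it always stands at x 0.58, y 0.22 and is only in the way: pass in front of it. A desk lamp hangs over the bench left of it, near y 0.5
- thread_spool: wooden spool of brown thread, 53 mm across, 62 mm high, standing on the bench beside the housing; to be left alone
- shoe_brush: wooden shoe brush, 90 x 52 x 44 mm, lying on the bench beside the housing; to be left alone
Not all that is in view belongs to the job. What is shaped like the handle_d but green is not meant.

How it is judged:
On the way, in this order (a step that is already met when the one before it is completed fails the run):
1. the drawer is pulled out (value of joint drawer above 0.095 m), for 0.2 s.
2. every handle that is there lies in a trough of the rack, loaded end downhill, let go, with the drawer out (x of handle_a in the frame of rack between -0.014 and 0.014 m and z of handle_a in the frame of rack between 0.008 and 0.018 m and y of handle_a in the frame of rack between -0.105 and 0.105 m and angle between the x axis of each of handle_a, handle_b, handle_c, handle_d and the x axis of rack, either way round below 0.3 rad and linear speed of each of handle_a, handle_b, handle_c, handle_d below 0.03 m/s and x of handle_b in the frame of rack between -0.014 and 0.014 m and z of handle_b in the frame of rack between 0.008 and 0.018 m and y of handle_b in the frame of rack between -0.105 and 0.105 m and x of handle_c in the frame of rack between -0.014 and 0.014 m and z of handle_c in the frame of rack between 0.008 and 0.018 m and y of handle_c in the frame of rack between -0.105 and 0.105 m and x of handle_d in the frame of rack between -0.014 and 0.014 m and z of handle_d in the frame of rack between 0.008 and 0.018 m and y of handle_d in the frame of rack between -0.105 and 0.105 m and value of joint drawer above 0.06 m and contact force between the fingers and handle_a below 0.3 N and contact force between the fingers and handle_b below 0.3 N and contact force between the fingers and handle_c below 0.3 N and contact force between the fingers and handle_d below 0.3 N), for 0.6 s.
3. the drawer is pushed fully shut (value of joint drawer below 0.004 m), for 0.2 s.
At the end, for the whole second after the job is handed in: Every handle that is there rests in a trough of the rack (middle 8 to 18 mm above the sloping floor and within 14 mm of the rack's middle along the slope, in line with the trough within 0.3 rad), loaded end downhill; the drawer is shut to within 4 mm (x of handle_a in the frame of rack between -0.014 and 0.014 m and z of handle_a in the frame of rack between 0.008 and 0.018 m and y of handle_a in the frame of rack between -0.105 and 0.105 m and angle between the x axis of each of handle_a, handle_b, handle_c, handle_d and the x axis of rack, either way round below 0.3 rad and linear speed of each of handle_a, handle_b, handle_c, handle_d below 0.03 m/s and x of handle_b in the frame of rack between -0.014 and 0.014 m and z of handle_b in the frame of rack between 0.008 and 0.018 m and y of handle_b in the frame of rack between -0.105 and 0.105 m and x of handle_c in the frame of rack between -0.014 and 0.014 m and z of handle_c in the frame of rack between 0.008 and 0.018 m and y of handle_c in the frame of rack between -0.105 and 0.105 m and x of handle_d in the frame of rack between -0.014 and 0.014 m and z of handle_d in the frame of rack between 0.008 and 0.018 m and y of handle_d in the frame of rack between -0.105 and 0.105 m and value of joint drawer below 0.004 m and velocity of joint drawer below 0.02 m/s); the robot touches nothing.
It fails at once if the thread spool is pushed more than 30 mm (distance of thread_spool from where it was at the start of the episode above 0.03 m).
It fails at once if the shoe brush is pushed more than 30 mm (distance of shoe_brush from where it was at the start of the episode above 0.03 m).
Of handle_a, handle_b, handle_c, handle_d only 3 to 4 are there at a start; the rules pass over those that are not, and their reading is None.
At some moment in a run one of handle_a, handle_b, handle_c, handle_d may be knocked a few centimetres aside while the robot is not near it.
It also fails if it takes over 210 s, if anything falls off the work surface, if the arm or the gripper's body presses on something with over 40 N, if the wrist force passes 120 N, or if a joint passes its speed limit or range.

## Working session

There is one attempt and no reset: what is moved stays moved. The work goes in short steps, Python scripts to look and compute and a tool call to move; the robot and the scene stay as the last step left them, time stands still between calls to the robot, and variables do not carry over. Pictures are saved under pics/ and viewed, about 12 in all and at most 16, crops included, and the job is handed in when it is done.

Besides the shell and the picture viewer there is one more tool, called after ">>>" as name(argument=value, ...), one argument or row to a line, values as JSON. step_arm: Moves the arm, as the interface text tells. Its arguments: {"type":"object","properties":{"steps":{"type":"array"}},"required":["steps"]}

```bash
mkdir -p pics; ls; cat > h.py <<'E'
from bench import *
import numpy as np, cv2
from scipy.spatial.transform import Rotation as R
def cam(n):
    m=camera_model(n); K=np.array(m["intrinsics"]); o=np.array(m["origin"]); q=np.array(m["orientation"])
    Rm = q if q.shape==(3,3) else (R.from_quat(q).as_matrix() if q.size==4 else R.from_euler('xyz',q).as_matrix())
    return K,m["k1"],o,Rm
def rays(n,uv):
    K,k1,o,Rm=cam(n); uv=np.asarray(uv,float).reshape(-1,1,2)
    # r_d = r(1+k1 r^2)
    p=cv2.undistortPoints(uv,K,np.array([k1,0,0,0,0.]))[:,0]
    return o,Rm,np.c_[p,np.ones(len(p))]
def world(n,uv,d):
    o,Rm,r=rays(n,uv); return o+(r*np.asarray(d).reshape(-1,1))@Rm.T
def onplane(n,uv,z):
    o,Rm,r=rays(n,uv); w=r@Rm.T; return o+w*((z-o[2])/w[:,2:])
def project(n,P):
    K,k1,o,Rm=cam(n); P=np.asarray(P,float).reshape(-1,3)
    c=(P-o)@Rm; return cv2.projectPoints(c.reshape(-1,1,3),np.zeros(3),np.zeros(3),K,np.array([k1,0,0,0,0.]))[0][:,0]
def st():
    s=get_obs(); print({k:np.round(v,3).tolist() for k,v in s.items() if k in("time","tool_pos","ee_rot","wrist_force","wrist_torque","width","joint_positions")}); return s
E
python3 - <<'E'
from h import *
st()
for n in("scene","top"):
    print(n,camera_model(n))
    im,d=snapshot(n); cv2.imwrite(f"pics/{n}0.png",im[:,:,::-1]); np.save(f"{n}0d.npy",d)
    for q in("handle_a","housing","drawer_handle","rack","thread_spool","shoe_brush"):
        for s in silhouettes(n,q):
            m=s["pixels"]; v,u=np.nonzero(m&(d>0))
            if len(u)<10: continue
            W=world(n,np.c_[u,v],d[v,u]); med=np.median(W,0)
            print(q,round(s["confidence"],2),np.round(s["rect"]),m.sum(),np.round(med,3),np.round(np.percentile(W,[3,97],axis=0),3).tolist())
E
```

```text
pics
{'time': 0.0, 'joint_positions': [1.025, 0.088, 1.372, -0.0, 1.684, -0.103], 'tool_pos': [0.235, 0.496, 0.212], 'ee_rot': [-3.139, -0.0, 2.699], 'wrist_force': [-0.056, -0.516, 0.686], 'wrist_torque': [0.012, 0.024, -0.023], 'width': 0.094}
scene {'intrinsics': array([[470.68330684,   0.        , 322.9406471 ],
       [  0.        , 470.68330684, 201.29381421],
       [  0.        ,   0.        ,   1.        ]]), 'k1': -0.13748703551016417, 'origin': array([-0.38792251, -0.66857806,  0.78806795]), 'orientation': array([-2.1217217 , -0.00768113, -0.90286969])}
handle_a 0.78 [240. 211. 261. 233.] 225 [0.383 0.205 0.02 ] [[0.37, 0.17, 0.006], [0.4, 0.255, 0.027]]
handle_a 0.78 [202. 206. 226. 230.] 267 [0.325 0.298 0.019] [[0.286, 0.285, -0.002], [0.374, 0.343, 0.027]]
handle_a 0.73 [284. 241. 320. 254.] 305 [0.379 0.003 0.02 ] [[0.353, -0.028, 0.006], [0.406, 0.034, 0.027]]
handle_a 0.71 [308. 219. 334. 236.] 234 [0.485 0.015 0.021] [[0.473, -0.02, 0.005], [0.499, 0.062, 0.027]]
handle_a 0.51 [375. 213. 449. 273.] 2342 [ 0.575 -0.219  0.033] [[0.489, -0.32, 0.009], [0.65, -0.115, 
[... 1165 characters left out ...]
, 0.288, -0.0], [0.373, 0.327, 0.028]]
handle_a 0.54 [308. 202. 341. 220.] 405 [0.496 0.026 0.024] [[0.48, -0.015, -0.0], [0.515, 0.066, 0.028]]
housing 0.74 [368. 122. 482. 214.] 6721 [ 0.605 -0.218  0.107] [[0.509, -0.336, 0.016], [0.686, -0.105, 0.111]]
drawer_handle 0.85 [368. 163. 460. 215.] 1726 [ 0.562 -0.205  0.027] [[0.489, -0.314, 0.007], [0.602, -0.108, 0.055]]
rack 0.88 [368. 166. 462. 216.] 1852 [ 0.562 -0.205  0.027] [[0.489, -0.314, 0.0], [0.602, -0.108, 0.058]]
thread_spool 0.76 [299. 154. 318. 179.] 378 [0.61  0.055 0.062] [[0.593, 0.033, 0.006], [0.636, 0.075, 0.065]]
shoe_brush 0.6 [280. 120. 308. 154.] 550 [0.679 0.097 0.044] [[0.649, 0.069, 0.019], [0.726, 0.126, 0.047]]
```

View images.

```bash
python3 - <<'E'
import cv2
im=cv2.imread("pics/top0.png"); c=im[100:320,170:500]; cv2.imwrite("pics/top0c.png",cv2.resize(c,None,fx=2.4,fy=2.4,interpolation=cv2.INTER_CUBIC))
E
```

```text
(no output)
```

View pics/top0c.png

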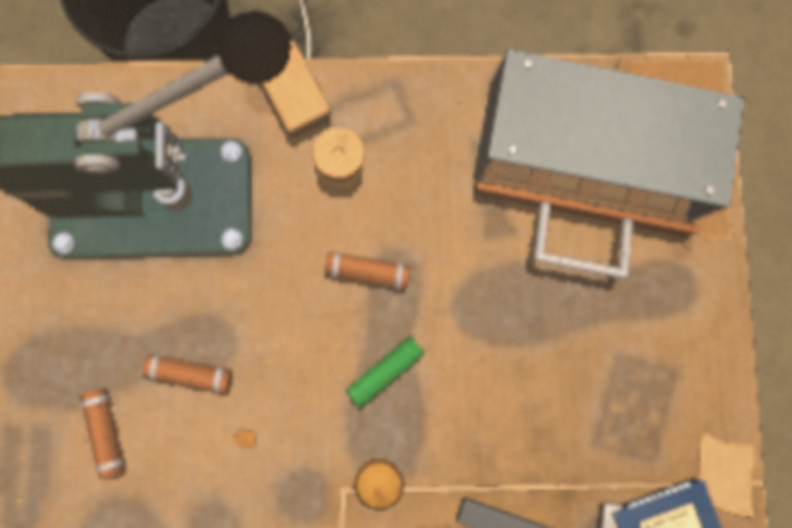

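View pics/scene0.png

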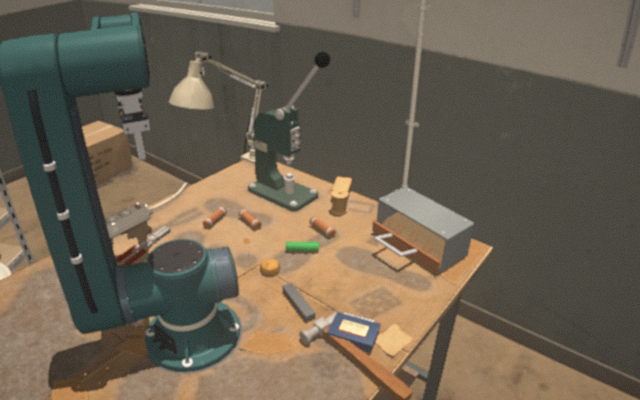

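```bash
cat >> h.py <<'E'
def cloud(n,d):
    v,u=np.nonzero(d>0); return world(n,np.c_[u,v],d[v,u]),np.c_[u,v]
def rect(P):
    c,(w,h),a=cv2.minAreaRect((P[:,:2]*1000).astype(np.float32))
    a=np.radians(a)
    if h>w: w,h,a=h,w,a+np.pi/2
    a=(a+np.pi/2)%np.pi-np.pi/2
    return np.round(np.array(c)/1000,4),round(w),round(h),round(np.degrees(a),1)
def handles(n="top",show=True,zmin=0.017,zmax=0.035):
    im,d=snapshot(n); out=[]
    for s in silhouettes(n,"handle_a"):
        m=s["pixels"]&(d>0); m=cv2.dilate(m.astype(np.uint8),np.ones((3,3)))>0; v,u=np.nonzero(m&(d>0))
        if len(u)<30: continue
        W=world(n,np.c_[u,v],d[v,u]); W=W[(W[:,2]>zmin)&(W[:,2]<zmax)]
        if len(W)<30: continue
        rgb=im[v,u].mean(0); r=rect(W); out.append((s["confidence"],r,rgb))
        print(round(s["confidence"],2),np.round(s["rect"]),r,"med",np.round(np.median(W,0),4),"rgb",rgb.round())
    return im,d
E
python3 - <<'E'
from h import *
im,d=handles()
cv2.imwrite("pics/top1.png",im[:,:,::-1])
W,uv=cloud("top",d)
t=(W[:,0]>.3)&(W[:,0]<.45)&(W[:,1]>-.3)&(W[:,1]<.25); print("table z",np.percentile(W[t,2],[10,50,90]).round(4))
box=(W[:,0]>.42)&(W[:,0]<.75)&(W[:,1]>-.40)&(W[:,1]<-.08)
r=box&(W[:,2]>.100)&(W[:,2]<.115); print("roof",rect(W[r]),np.median(W[r,2]))
a=np.radians(rect(W[r])[3]); print(a)
# housing x axis: short axis
B=box&(W[:,2]>.046)&(W[:,2]<.06)&(W[:,0]<.55); 
for p,q in zip(W[B][::4],uv[B][::4]): print(p.round(3),q,end=' ')
F=box&(W[:,2]>.036)&(W[:,2]<.045); print("\nfront",rect(W[F]),F.sum())
E
```

```text
0.92 [230. 248. 265. 263.] (array([0.393 , 0.2195]), 91, 26, np.float64(78.1)) med [0.393  0.2186 0.0243] rgb [170. 121.  87.]
0.76 [308. 204. 343. 218.] (array([0.4974, 0.0264]), 90, 26, np.float64(78.7)) med [0.4967 0.0276 0.0244] rgb [172. 122.  87.]
0.71 [204. 260. 221. 296.] (array([0.3326, 0.3072]), 90, 27, np.float64(13.2)) med [0.3322 0.3053 0.0242] rgb [171. 121.  86.]
0.7 [315. 241. 348. 269.] (array([0.3892, 0.0103]), 90, 26, np.float64(-51.6)) med [0.3896 0.0108 0.0246] rgb [100. 144.  80.]
table z [-0.0022  0.      0.0027]
roof (array([ 0.6242, -0.2262]), 247, 117, np.float64(76.6)) 0.10811686740789028
1.3369222070276563
[ 0.549 -0.328  0.059] [463 186] [ 0.544 -0.328  0.057] [463 188] [ 0.542 -0.159  0.047] [396 191] [ 0.532 -0.156  0.05 ] [395 195] [ 0.529 -0.161  0.049] [397 196] [ 0.527 -0.161  0.047] [397 197] [ 0.522 -0.153  0.047] [394 199] [ 0.519 -0.15   0.047] [393 200] [ 0.519 -0.16   0.049] [397 200] [ 0.516 -0.155  0.051] [395 201] [ 0.514 -0.152  0.052] [394 202] [ 0.511 -0.151  0.054] [394 203] [ 0.51  -0.244  0.047] [430 203] [ 0.508 -0.153  0.055] [395 2
[... 888 characters left out ...]
2 210] [ 0.492 -0.205  0.055] [416 210] [ 0.492 -0.216  0.052] [420 210] [ 0.492 -0.237  0.05 ] [428 210] [ 0.49  -0.188  0.051] [409 211] [ 0.49  -0.198  0.053] [413 211] [ 0.489 -0.208  0.054] [417 211] [ 0.489 -0.22   0.056] [422 211] [ 0.489 -0.231  0.053] [426 211] [ 0.489 -0.241  0.053] [430 211] [ 0.487 -0.206  0.051] [416 212] [ 0.487 -0.215  0.055] [420 212] [ 0.487 -0.225  0.053] [424 212] [ 0.486 -0.235  0.054] [428 212] [ 0.484 -0.213  0.054] [419 213] [ 0.484 -0.222  0.055] [423 213] [ 0.484 -0.233  0.053] [427 213] [ 0.484 -0.243  0.055] [431 213] [ 0.481 -0.232  0.056] [427 214] [ 0.481 -0.243  0.052] [431 214] 
front (array([ 0.5754, -0.1958]), 268, 116, np.float64(56.1)) 417
```

View pics/top1.png

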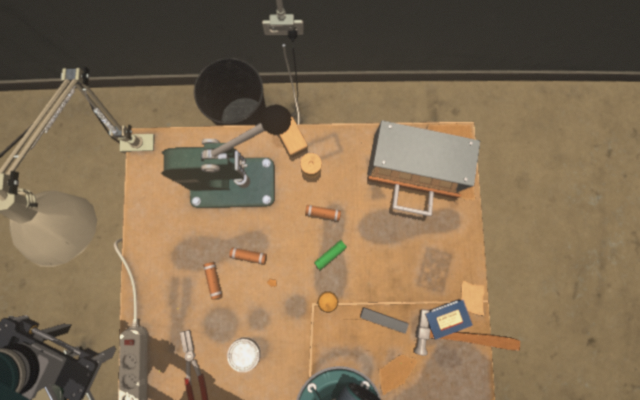

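Crop pixels (full-frame): three wooden handles with steel rings are at about (323,213), (248,255) and (212,280). The green look-alike at (331,255) has no rings and isn't wanted. The drawer bar is at about (412,210), and I see no fourth handle.

```bash
cat >> h.py <<'E'
HC=np.array([.6242,-.2262]); HY=np.radians(-13.4)
hx=np.array([np.cos(HY),np.sin(HY),0]); hy=np.array([-np.sin(HY),np.cos(HY),0])
def down(yaw): return R.from_euler('xyz',[np.pi,0,np.radians(yaw)])
def plan(p,rot):
    s=get_obs(); R0=R.from_euler('xyz',s["ee_rot"]); t=R0.inv().apply(np.asarray(p)-s["tool_pos"]); a=(R0.inv()*rot).as_rotvec()
    print("t",np.round(t,4),"a",np.round(a,4),"rows>=",round(max(np.linalg.norm(t)/.05,np.degrees(np.linalg.norm(a))/8.59),1))
E
python3 - <<'E'
from h import *
plan([.493,-.199,.16],down(76.6))
E
```

```text
t [-0.5307 -0.5186  0.0535] a [ 2.0000e-04 -1.0000e-04  1.3618e+00] rows>= 14.9
```

>>> step_arm(
  steps=[
    {"jaw":0.4,"tx":-0.53,"ty":-0.52,"tz":0.0,"ax":0,"ay":0,"az":1.36},
    {"jaw":0.4,"tx":-0.53,"ty":-0.52,"tz":0.0,"ax":0,"ay":0,"az":1.36},
    {"jaw":0.4,"tx":-0.53,"ty":-0.52,"tz":0.0,"ax":0,"ay":0,"az":1.36},
    {"jaw":0.4,"tx":-0.53,"ty":-0.52,"tz":0.0,"ax":0,"ay":0,"az":1.36},
    {"jaw":0.4,"tx":-0.53,"ty":-0.52,"tz":0.0,"ax":0,"ay":0,"az":1.36},
    {"jaw":0.4,"tx":-0.53,"ty":-0.52,"tz":0.0,"ax":0,"ay":0,"az":1.36},
    {"jaw":0.4,"tx":-0.53,"ty":-0.52,"tz":0.0,"ax":0,"ay":0,"az":1.36},
    {"jaw":0.4,"tx":-0.53,"ty":-0.52,"tz":0.0,"ax":0,"ay":0,"az":1.36},
  ],
)

```text
time: 1.6
tool_pos: [0.3739, 0.1197, 0.2139]
ee_rot: [3.14, -0.001, 1.493]
wrist_force: [1.2, -0.1, 0.1]
width: 0.0383
```

```bash
python3 - <<'E'
from h import *
st(); plan([.493,-.199,.16],down(76.6))
E
```

```text
{'time': 1.6, 'joint_positions': [0.165, -0.273, 1.701, 0.0, 1.712, 0.243], 'tool_pos': [0.374, 0.12, 0.214], 'ee_rot': [3.14, -0.001, 1.493], 'wrist_force': [1.2, -0.064, 0.069], 'wrist_torque': [-0.035, 0.023, 0.023], 'width': 0.038}
t [-0.3085  0.1434  0.0539] a [ 0.0016 -0.0007  0.1561] rows>= 6.9
```

>>> step_arm(
  steps=[
    {"jaw":0.4,"tx":-0.308,"ty":0.143,"tz":0.054,"ax":0,"ay":0,"az":0.156},
    {"jaw":0.4,"tx":-0.308,"ty":0.143,"tz":0.054,"ax":0,"ay":0,"az":0.156},
    {"jaw":0.4,"tx":-0.308,"ty":0.143,"tz":0.054,"ax":0,"ay":0,"az":0.156},
    {"jaw":0.4,"tx":-0.308,"ty":0.143,"tz":0.054,"ax":0,"ay":0,"az":0.156},
    {"jaw":0.4,"tx":-0.308,"ty":0.143,"tz":0.054,"ax":0,"ay":0,"az":0.156},
    {"jaw":0.4,"tx":-0.308,"ty":0.143,"tz":0.054,"ax":0,"ay":0,"az":0.156},
    {"jaw":0.4,"tx":-0.308,"ty":0.143,"tz":0.054,"ax":0,"ay":0,"az":0.156},
    {"jaw":0.4,"tx":-0.308,"ty":0.143,"tz":0.054,"ax":0,"ay":0,"az":0.156},
  ],
)

```text
time: 2.4
tool_pos: [0.4927, -0.203, 0.1576]
ee_rot: [-3.14, 0.0, 1.331]
wrist_force: [-0.6, 0.4, 0.1]
width: 0.0373
```

```bash
python3 - <<'E'
from h import *
plan([.493,-.199,.04],down(76.6))
E
```

```text
t [ 0.0039 -0.0004  0.1176] a [-0.0014  0.0001 -0.0056] rows>= 2.4
```

>>> step_arm(
  steps=[
    {"jaw":0.4,"tx":0.004,"ty":0,"tz":0.045},
    {"jaw":0.4,"tx":0.004,"ty":0,"tz":0.09},
    {"jaw":0.4,"tx":0.004,"ty":0,"tz":0.118},
    {"jaw":0.4,"tx":0.004,"ty":0,"tz":0.118},
    {"jaw":0.05,"tx":0.004,"ty":0,"tz":0.118},
    {"jaw":0.05,"tx":0.004,"ty":0,"tz":0.118},
    {"jaw":0.05,"tx":0.004,"ty":0,"tz":0.118},
    {"jaw":0.05,"tx":0.004,"ty":0,"tz":0.118},
  ],
)

```text
invalid input
```

>>> step_arm(
  steps=[
    {"jaw":0.4,"tx":0.004,"ty":0,"tz":0.045,"ax":0,"ay":0,"az":0},
    {"jaw":0.4,"tx":0.004,"ty":0,"tz":0.09,"ax":0,"ay":0,"az":0},
    {"jaw":0.4,"tx":0.004,"ty":0,"tz":0.118,"ax":0,"ay":0,"az":0},
    {"jaw":0.4,"tx":0.004,"ty":0,"tz":0.118,"ax":0,"ay":0,"az":0},
    {"jaw":0.05,"tx":0.004,"ty":0,"tz":0.118,"ax":0,"ay":0,"az":0},
    {"jaw":0.05,"tx":0.004,"ty":0,"tz":0.118,"ax":0,"ay":0,"az":0},
    {"jaw":0.05,"tx":0.004,"ty":0,"tz":0.118,"ax":0,"ay":0,"az":0},
    {"jaw":0.05,"tx":0.004,"ty":0,"tz":0.118,"ax":0,"ay":0,"az":0},
  ],
)

```text
time: 3.2
tool_pos: [0.4942, -0.1994, 0.0416]
ee_rot: [3.141, 0.001, 1.332]
wrist_force: [0.6, 0.6, 5.2]
width: 0.0089
```

>>> step_arm(
  steps=[
    {"jaw":0.05,"tx":0,"ty":-0.015,"tz":0,"ax":0,"ay":0,"az":0},
    {"jaw":0.05,"tx":0,"ty":-0.03,"tz":0,"ax":0,"ay":0,"az":0},
    {"jaw":0.05,"tx":0,"ty":-0.045,"tz":0,"ax":0,"ay":0,"az":0},
    {"jaw":0.05,"tx":0,"ty":-0.06,"tz":0,"ax":0,"ay":0,"az":0},
    {"jaw":0.05,"tx":0,"ty":-0.075,"tz":0,"ax":0,"ay":0,"az":0},
    {"jaw":0.05,"tx":0,"ty":-0.09,"tz":0,"ax":0,"ay":0,"az":0},
    {"jaw":0.05,"tx":0,"ty":-0.099,"tz":0,"ax":0,"ay":0,"az":0},
    {"jaw":0.05,"tx":0,"ty":-0.099,"tz":0,"ax":0,"ay":0,"az":0},
  ],
)

```text
time: 4.0
tool_pos: [0.3965, -0.177, 0.0416]
ee_rot: [3.141, 0.004, 1.331]
wrist_force: [-2.8, -4.7, -3.9]
width: 0.0088
```

```bash
python3 - <<'E'
from h import *
s=st(); print((s["tool_pos"][:2]-HC)@hx[:2]+.1255,(s["tool_pos"][:2]-HC)@hy[:2])
E
```

```text
{'time': 4.0, 'joint_positions': [-0.548, -0.07, 1.88, -0.004, 1.33, -0.307], 'tool_pos': [0.396, -0.177, 0.042], 'ee_rot': [3.141, 0.004, 1.331], 'wrist_force': [-2.785, -4.749, -3.901], 'wrist_torque': [-0.936, 0.519, 0.089], 'width': 0.009}
-0.10743243264039085 -0.004945677035771749
```

>>> step_arm(
  steps=[
    {"jaw":0.5,"tx":0,"ty":0,"tz":0,"ax":0,"ay":0,"az":0},
    {"jaw":0.5,"tx":0,"ty":0,"tz":0,"ax":0,"ay":0,"az":0},
    {"jaw":0.5,"tx":0,"ty":0,"tz":0,"ax":0,"ay":0,"az":0},
    {"jaw":0.5,"tx":0,"ty":0,"tz":-0.05,"ax":0,"ay":0,"az":0},
    {"jaw":0.5,"tx":0,"ty":0,"tz":-0.1,"ax":0,"ay":0,"az":0},
    {"jaw":0.6,"tx":0,"ty":0,"tz":-0.14,"ax":0,"ay":0,"az":0},
    {"jaw":0.6,"tx":0.05,"ty":0,"tz":-0.14,"ax":0,"ay":0,"az":0},
    {"jaw":0.6,"tx":0.1,"ty":0.0,"tz":-0.14,"ax":0,"ay":0,"az":0},
  ],
)

```text
time: 4.8
tool_pos: [0.4219, -0.0793, 0.1838]
ee_rot: [3.136, 0.004, 1.327]
wrist_force: [1.2, -0.5, 0.8]
width: 0.0564
```

```bash
python3 - <<'E'
from h import *
plan([.4972,.027,.12],down(78.6))
E
```

```text
t [0.1216 0.0471 0.0636] a [ 0.0056  0.0039 -0.0448] rows>= 2.9
```

>>> step_arm(
  steps=[
    {"jaw":0.6,"tx":0.122,"ty":0.047,"tz":0.064,"ax":0.006,"ay":0.004,"az":-0.045},
    {"jaw":0.6,"tx":0.122,"ty":0.047,"tz":0.064,"ax":0.006,"ay":0.004,"az":-0.045},
    {"jaw":0.6,"tx":0.122,"ty":0.047,"tz":0.064,"ax":0.006,"ay":0.004,"az":-0.045},
    {"jaw":0.6,"tx":0.122,"ty":0.047,"tz":0.064,"ax":0.006,"ay":0.004,"az":-0.045},
    {"jaw":0.6,"tx":0.122,"ty":0.047,"tz":0.064,"ax":0.006,"ay":0.004,"az":-0.045},
  ],
)

```text
time: 5.3
tool_pos: [0.497, 0.0281, 0.119]
ee_rot: [-3.139, 0.0, 1.374]
wrist_force: [-0.7, 0.2, -0.1]
width: 0.0565
```

```bash
python3 - <<'E'
from h import *
im,d=handles(); cv2.imwrite("pics/top2.png",cv2.resize(im[130:290,190:500],None,fx=2.5,fy=2.5,interpolation=cv2.INTER_CUBIC)[:,:,::-1]); np.save("top2d.npy",d)
W,uv=cloud("top",d); L=np.c_[(W[:,:2]-HC)@hx[:2],(W[:,:2]-HC)@hy[:2],W[:,2]]
# height profile by housing-x in trough centres and walls
for yc in(-.081,-.054,-.027,0,.027,.054,.081):
    k=(abs(L[:,1]-yc)<.007)
    print(yc,[(int(x*1000),round(float(np.median(L[k&(abs(L[:,0]-x)<.004),2])),3)) for x in np.arange(-.19,-.05,.008) if (k&(abs(L[:,0]-x)<.004)).sum()])
st(); plan([.4972,.027,.0165],down(78.6))
E
```

```text
0.92 [315. 240. 345. 264.] (array([0.3891, 0.0103]), 90, 26, np.float64(-51.8)) med [0.3892 0.011  0.0244] rgb [70. 99. 60.]
0.73 [229. 247. 267. 264.] (array([0.3929, 0.2194]), 90, 26, np.float64(78.2)) med [0.3929 0.2184 0.0245] rgb [179. 128.  92.]
0.65 [205. 260. 222. 297.] (array([0.3326, 0.307 ]), 90, 28, np.float64(13.3)) med [0.3315 0.3055 0.0241] rgb [179. 127.  91.]
-0.081 [(-190, 0.0), (-182, -0.001), (-174, 0.001), (-165, 0.042), (-157, 0.013), (-149, 0.024), (-141, 0.019), (-133, 0.025), (-125, 0.029), (-117, 0.033), (-109, 0.036), (-101, 0.036), (-93, 0.035), (-85, 0.035), (-77, 0.035), (-69, 0.035), (-61, 0.034), (-53, 0.108)]
-0.054 [(-190, 0.002), (-182, 0.037), (-174, 0.002), (-165, 0.042), (-157, 0.014), (-149, 0.025), (-141, 0.029), (-133, 0.034), (-125, 0.039), (-117, 0.04), (-109, 0.035), (-101, 0.036), (-93, 0.036), (-85, 0.035), (-77, 0.035), (-69, 0.035), (-61, 0.035), (-53, 0.108)]
-0.027 [(-190, -0.0), (-182, -0.0), (-174, 0.001), (-165, 0.041), (-157, 0.017), (-149, 0.022), (-141, 0.02), (-133, 0.024), (-125, 0.03), (-117, 0.034), (-109, 0.035), (-101, 0.0
[... 767 characters left out ...]
117, 0.039), (-109, 0.035), (-101, 0.035), (-93, 0.036), (-85, 0.035), (-77, 0.035), (-69, 0.036), (-61, 0.035), (-53, 0.108)]
0.081 [(-190, 0.001), (-182, 0.0), (-174, 0.011), (-165, 0.042), (-157, 0.023), (-149, 0.023), (-141, 0.021), (-133, 0.026), (-125, 0.029), (-117, 0.034), (-109, 0.036), (-101, 0.036), (-93, 0.035), (-85, 0.035), (-77, 0.035), (-69, 0.034), (-61, 0.035), (-53, 0.108)]
{'time': 5.4, 'joint_positions': [-0.06, 0.009, 1.638, -0.0, 1.494, 0.139], 'tool_pos': [0.497, 0.027, 0.121], 'ee_rot': [3.141, 0.0, 1.371], 'wrist_force': [0.426, -1.008, 0.182], 'wrist_torque': [-0.058, 0.084, -0.061], 'width': 0.057}
t [ 0.0002 -0.0004  0.1041] a [ 0.0008  0.     -0.0005] rows>= 2.1
```

View pics/top2.png

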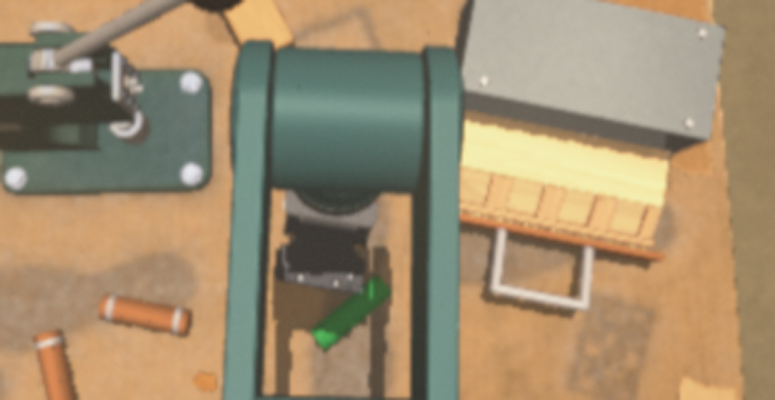

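>>> step_arm(
  steps=[
    {"jaw":0.6,"tx":0,"ty":0,"tz":0.045,"ax":0,"ay":0,"az":0},
    {"jaw":0.6,"tx":0,"ty":0,"tz":0.085,"ax":0,"ay":0,"az":0},
    {"jaw":0.6,"tx":0,"ty":0,"tz":0.104,"ax":0,"ay":0,"az":0},
    {"jaw":0.6,"tx":0,"ty":0,"tz":0.104,"ax":0,"ay":0,"az":0},
    {"jaw":0.2,"tx":0,"ty":0,"tz":0.104,"ax":0,"ay":0,"az":0},
    {"jaw":0.2,"tx":0,"ty":0,"tz":0.104,"ax":0,"ay":0,"az":0},
    {"jaw":0.2,"tx":0,"ty":0,"tz":0.104,"ax":0,"ay":0,"az":0},
    {"jaw":0.2,"tx":0,"ty":0,"tz":0.104,"ax":0,"ay":0,"az":0},
  ],
)

```text
time: 6.2
tool_pos: [0.4979, 0.0267, 0.018]
ee_rot: [3.14, -0.0, 1.371]
wrist_force: [-2.1, 0.4, 1.6]
width: 0.0278
```

```bash
python3 - <<'E'
from h import *
st()
d=np.load("top2d.npy"); W,uv=cloud("top",d); L=np.c_[(W[:,:2]-HC)@hx[:2],(W[:,:2]-HC)@hy[:2],W[:,2]]
k=(L[:,0]>-.141)&(L[:,0]<-.119); res=L[k,2]-.041-.577*(L[k,0]+.1043)
for y in np.arange(-.12,.122,.004):
    q=abs(L[k,1]-y)<.002
    if q.sum(): print(int(round(y*1000)),round(float(res[q].mean()*1000),1),end=' | ')
E
```

```text
{'time': 6.2, 'joint_positions': [-0.06, 0.099, 1.761, 0.0, 1.28, 0.139], 'tool_pos': [0.498, 0.027, 0.018], 'ee_rot': [3.14, -0.0, 1.371], 'wrist_force': [-2.051, 0.382, 1.607], 'wrist_torque': [0.063, 0.524, 0.003], 'width': 0.028}
-120 -21.3 | -112 1.5 | -108 8.3 | -104 11.0 | -100 9.9 | -96 4.3 | -92 1.0 | -88 0.7 | -84 0.6 | -80 0.5 | -76 0.8 | -72 0.2 | -68 6.3 | -64 10.0 | -60 9.8 | -56 9.5 | -52 10.4 | -48 10.6 | -44 4.8 | -40 0.1 | -36 0.5 | -32 1.5 | -28 0.8 | -24 0.6 | -20 1.0 | -16 0.4 | -12 9.4 | -8 9.7 | -4 10.8 | 0 10.4 | 4 9.9 | 8 9.0 | 12 2.1 | 16 0.5 | 20 0.8 | 24 0.4 | 28 0.7 | 32 0.9 | 36 0.9 | 40 1.0 | 44 9.9 | 48 10.9 | 52 10.0 | 56 10.0 | 60 10.5 | 64 5.8 | 68 1.4 | 72 0.2 | 76 0.9 | 80 1.4 | 84 1.3 | 88 1.6 | 92 1.0 | 96 4.0 |
```

>>> step_arm(
  steps=[
    {"jaw":0.2,"tx":0,"ty":0,"tz":-0.02,"ax":0,"ay":0,"az":0},
    {"jaw":0.2,"tx":0,"ty":0,"tz":-0.06,"ax":0,"ay":0,"az":0},
    {"jaw":0.2,"tx":0,"ty":0,"tz":-0.1,"ax":0,"ay":0,"az":0},
    {"jaw":0.2,"tx":0,"ty":0,"tz":-0.14,"ax":0,"ay":0,"az":0},
    {"jaw":0.2,"tx":0,"ty":0,"tz":-0.14,"ax":0,"ay":0,"az":0},
    {"jaw":0.2,"tx":0,"ty":0,"tz":-0.14,"ax":0,"ay":0,"az":0},
    {"jaw":0.2,"tx":0,"ty":0,"tz":-0.14,"ax":0,"ay":0,"az":0},
    {"jaw":0.2,"tx":0,"ty":0,"tz":-0.14,"ax":0,"ay":0,"az":0},
  ],
)

```text
time: 7.0
tool_pos: [0.4962, 0.0268, 0.1553]
ee_rot: [-3.139, 0.0, 1.371]
wrist_force: [-0.6, -0.0, -1.9]
width: 0.0253
```

```bash
cat >> h.py <<'E'
def feel(n=8):
    F=[];T=[]
    for _ in range(n):
        s=get_obs(); F.append(s["wrist_force"]); T.append(s["wrist_torque"]); snapshot("scene")
    R0=R.from_euler('xyz',s["ee_rot"]); F=np.array(F);T=np.array(T)
    print("F",F.mean(0).round(2),"T tool axes",R0.inv().apply(T.mean(0)).round(3),"sd",T.std(0).round(3),"w",round(s["width"],4),"heavy along tool x if Ty<0?: r_x*mg: tool-y torque", )
    # weight at +x*r: tau = r x (-mg zw); zw=-tool z => r_x * (+mg tool z) : x cross z = -y
    return T
E
python3 - <<'E'
from h import *
st(); feel()
im,d=snapshot("scene")
p=project("scene",get_obs()["tool_pos"])[0].astype(int); print(p)
c=im[max(0,p[1]-60):p[1]+60,p[0]-70:p[0]+70]; cv2.imwrite("pics/s3.png",cv2.resize(c,None,fx=4,fy=4,interpolation=cv2.INTER_CUBIC)[:,:,::-1])
E
```

```text
{'time': 7.0, 'joint_positions': [-0.06, -0.01, 1.587, 0.0, 1.568, 0.139], 'tool_pos': [0.496, 0.027, 0.155], 'ee_rot': [-3.139, 0.0, 1.371], 'wrist_force': [-0.633, -0.035, -1.871], 'wrist_torque': [0.016, 0.031, -0.02], 'width': 0.025}
F [-0.07  0.03 -1.98] T tool axes [ 0.061 -0.013  0.005] sd [0.037 0.039 0.021] w 0.0253 heavy along tool x if Ty<0?: r_x*mg: tool-y torque
[322 182]
```

View pics/s3.png

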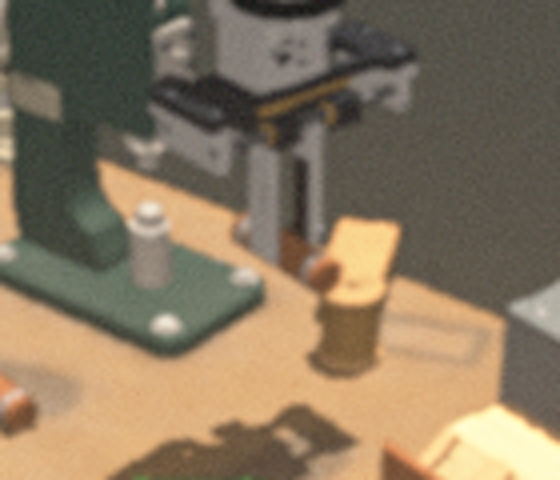

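```bash
python3 - <<'E'
from h import *
feel(24)
E
```

```text
F [-0.16  0.02 -1.74] T tool axes [ 0.065 -0.02   0.006] sd [0.025 0.022 0.023] w 0.0254 heavy along tool x if Ty<0?: r_x*mg: tool-y torque
```

>>> step_arm(
  steps=[
    {"jaw":0.2,"tx":0,"ty":0,"tz":0.05,"ax":0,"ay":0,"az":0},
    {"jaw":0.2,"tx":0,"ty":0,"tz":0.1,"ax":0,"ay":0,"az":0},
    {"jaw":0.2,"tx":0,"ty":0,"tz":0.13,"ax":0,"ay":0,"az":0},
    {"jaw":0.2,"tx":0,"ty":0,"tz":0.137,"ax":0,"ay":0,"az":0},
    {"jaw":0.2,"tx":0,"ty":0,"tz":0.137,"ax":0,"ay":0,"az":0},
    {"jaw":0.6,"tx":0,"ty":0,"tz":0.137,"ax":0,"ay":0,"az":0},
    {"jaw":0.6,"tx":0,"ty":0,"tz":0.137,"ax":0,"ay":0,"az":0},
    {"jaw":0.6,"tx":0,"ty":0,"tz":0.137,"ax":0,"ay":0,"az":0},
  ],
)

```text
time: 9.45
tool_pos: [0.4993, 0.0266, 0.0226]
ee_rot: [3.136, -0.001, 1.371]
wrist_force: [0.2, 0.3, 0.1]
width: 0.0461
```

>>> step_arm(
  steps=[
    {"jaw":0.6,"tx":0,"ty":0,"tz":-0.05,"ax":0,"ay":0,"az":0},
    {"jaw":0.6,"tx":0,"ty":0,"tz":-0.1,"ax":0,"ay":0,"az":0},
    {"jaw":0.6,"tx":0,"ty":0,"tz":-0.137,"ax":0,"ay":0,"az":0},
    {"jaw":0.6,"tx":0,"ty":0,"tz":-0.137,"ax":0,"ay":0,"az":0},
    {"jaw":0.6,"tx":0,"ty":0,"tz":-0.137,"ax":0,"ay":0,"az":0},
  ],
)

```text
time: 9.95
tool_pos: [0.4995, 0.0266, 0.1615]
ee_rot: [3.132, -0.001, 1.371]
wrist_force: [-0.2, 1.2, -0.1]
width: 0.0563
```

```bash
python3 - <<'E'
from h import *
st(); T=feel(20); print("world T",T.mean(0).round(3)); s=get_obs(); print(np.round(s["joint_torque"],3))
E
```

```text
{'time': 9.95, 'joint_positions': [-0.06, -0.015, 1.579, -0.0, 1.568, 0.139], 'tool_pos': [0.499, 0.027, 0.161], 'ee_rot': [3.132, -0.001, 1.371], 'wrist_force': [-0.233, 1.198, -0.089], 'wrist_torque': [-0.033, 0.073, -0.019], 'width': 0.056}
F [ 0.06  0.09 -0.21] T tool axes [ 0.052 -0.059  0.003] sd [0.03  0.042 0.036] w 0.0563 heavy along tool x if Ty<0?: r_x*mg: tool-y torque
world T [-0.047  0.063 -0.003]
[-0.0000e+00 -2.9262e+01 -2.9827e+01  7.6000e-02 -1.6000e-02  0.0000e+00]
```

>>> step_arm(
  steps=[
    {"jaw":0.6,"tx":0,"ty":-0.002,"tz":0.05,"ax":0,"ay":0,"az":0},
    {"jaw":0.6,"tx":0,"ty":-0.002,"tz":0.1,"ax":0,"ay":0,"az":0},
    {"jaw":0.6,"tx":0,"ty":-0.002,"tz":0.144,"ax":0,"ay":0,"az":0},
    {"jaw":0.6,"tx":0,"ty":-0.002,"tz":0.144,"ax":0,"ay":0,"az":0},
    {"jaw":0.2,"tx":0,"ty":-0.002,"tz":0.144,"ax":0,"ay":0,"az":0},
    {"jaw":0.2,"tx":0,"ty":-0.002,"tz":0.144,"ax":0,"ay":0,"az":0},
    {"jaw":0.2,"tx":0,"ty":-0.002,"tz":0.144,"ax":0,"ay":0,"az":0},
    {"jaw":0.2,"tx":0,"ty":-0.002,"tz":0.144,"ax":0,"ay":0,"az":0},
  ],
)

```text
time: 11.75
tool_pos: [0.4983, 0.027, 0.0172]
ee_rot: [3.134, -0.001, 1.371]
wrist_force: [-0.8, 1.6, 0.0]
width: 0.028
```

>>> step_arm(
  steps=[
    {"jaw":0.2,"tx":0,"ty":0,"tz":-0.02,"ax":0,"ay":0,"az":0},
    {"jaw":0.2,"tx":0,"ty":0,"tz":-0.06,"ax":0,"ay":0,"az":0},
    {"jaw":0.2,"tx":0,"ty":0,"tz":-0.1,"ax":0,"ay":0,"az":0},
    {"jaw":0.2,"tx":0,"ty":0,"tz":-0.14,"ax":0,"ay":0,"az":0},
    {"jaw":0.2,"tx":0,"ty":0,"tz":-0.14,"ax":0,"ay":0,"az":0},
    {"jaw":0.2,"tx":0,"ty":0,"tz":-0.14,"ax":0,"ay":0,"az":0},
  ],
)

```text
time: 12.35
tool_pos: [0.4974, 0.027, 0.1578]
ee_rot: [3.132, -0.001, 1.371]
wrist_force: [-0.2, -0.5, -2.5]
width: 0.0253
```

```bash
cat >> h.py <<'E'
XS=-.1043
xr=np.cos(np.pi/6)*hx+np.array([0,0,.5]); zr=np.cross(xr,hy)
site=np.r_[HC,0]+XS*hx+np.array([0,0,.041])
def rackrot(heavy_minus_x):   # heavy end at tool -x -> tool x uphill
    s=1 if heavy_minus_x else -1
    return R.from_matrix(np.c_[s*xr,-s*hy,-zr])
def rackpt(x,y,z): return site+x*xr+y*hy+z*zr
def inrack(p): q=np.asarray(p)-site; return np.array([q@xr,q@hy,q@zr]).round(4)
E
python3 - <<'E'
from h import *
st(); feel(12); print(site,zr)
plan(rackpt(-.001,.081,.09),rackrot(True))
E
```

```text
{'time': 12.35, 'joint_positions': [-0.06, -0.018, 1.59, 0.0, 1.56, 0.14], 'tool_pos': [0.497, 0.027, 0.158], 'ee_rot': [3.132, -0.001, 1.371], 'wrist_force': [-0.164, -0.451, -2.489], 'wrist_torque': [-0.006, 0.036, -0.031], 'width': 0.025}
F [-0.06 -0.2  -2.11] T tool axes [ 0.066 -0.017 -0.006] sd [0.027 0.04  0.027] w 0.0254 heavy along tool x if Ty<0?: r_x*mg: tool-y torque
[ 0.52273948 -0.20202869  0.041     ] [-0.48638794  0.11587395  0.8660254 ]
t [-0.1369  0.0272  0.0386] a [-0.4143  0.3983  1.5656] rows>= 11.1
```

>>> step_arm(
  steps=[
    {"jaw":0.2,"tx":-0.06,"ty":-0.02,"tz":-0.03,"ax":-0.41,"ay":0.4,"az":1.57},
    {"jaw":0.2,"tx":-0.1,"ty":0.0,"tz":-0.02,"ax":-0.41,"ay":0.4,"az":1.57},
    {"jaw":0.2,"tx":-0.137,"ty":0.027,"tz":0,"ax":-0.41,"ay":0.4,"az":1.57},
    {"jaw":0.2,"tx":-0.137,"ty":0.027,"tz":0,"ax":-0.41,"ay":0.4,"az":1.57},
    {"jaw":0.2,"tx":-0.137,"ty":0.027,"tz":0,"ax":-0.41,"ay":0.4,"az":1.57},
    {"jaw":0.2,"tx":-0.137,"ty":0.027,"tz":0,"ax":-0.41,"ay":0.4,"az":1.57},
    {"jaw":0.2,"tx":-0.137,"ty":0.027,"tz":0,"ax":-0.41,"ay":0.4,"az":1.57},
    {"jaw":0.2,"tx":-0.137,"ty":0.027,"tz":0,"ax":-0.41,"ay":0.4,"az":1.57},
  ],
)

```text
time: 13.75
tool_pos: [0.496, -0.1131, 0.157]
ee_rot: [3.048, -0.388, 0.24]
wrist_force: [-0.6, -0.1, -2.3]
width: 0.0258
```

```bash
python3 - <<'E'
from h import *
st(); plan(rackpt(-.001,.081,.06),rackrot(True))
E
```

```text
{'time': 13.75, 'joint_positions': [-0.451, -0.274, 1.867, 0.182, 1.191, 0.861], 'tool_pos': [0.496, -0.113, 0.157], 'ee_rot': [3.048, -0.388, 0.24], 'wrist_force': [-0.607, -0.067, -2.312], 'wrist_torque': [0.025, 0.417, -0.041], 'width': 0.026}
t [-0.0112  0.0005  0.0654] a [-0.1171  0.113   0.4314] rows>= 3.1
```

>>> step_arm(
  steps=[
    {"jaw":0.2,"tx":-0.011,"ty":0,"tz":0.02,"ax":-0.117,"ay":0.113,"az":0.431},
    {"jaw":0.2,"tx":-0.011,"ty":0,"tz":0.03,"ax":-0.117,"ay":0.113,"az":0.431},
    {"jaw":0.2,"tx":-0.011,"ty":0,"tz":0.045,"ax":-0.117,"ay":0.113,"az":0.431},
    {"jaw":0.2,"tx":-0.011,"ty":0,"tz":0.065,"ax":-0.117,"ay":0.113,"az":0.431},
    {"jaw":0.2,"tx":-0.011,"ty":0,"tz":0.065,"ax":-0.117,"ay":0.113,"az":0.431},
    {"jaw":0.2,"tx":-0.011,"ty":0,"tz":0.065,"ax":-0.117,"ay":0.113,"az":0.431},
  ],
)

```text
time: 14.35
tool_pos: [0.5111, -0.1154, 0.0928]
ee_rot: [3.141, -0.522, -0.233]
wrist_force: [0.4, -0.7, -1.7]
width: 0.0255
```

```bash
python3 - <<'E'
from h import *
s=st(); plan(rackpt(-.001,.081,.0185),rackrot(True)); print(inrack(s["tool_pos"]))
im,d=snapshot("scene")
p=project("scene",s["tool_pos"])[0].astype(int); print(p)
c=im[p[1]-60:p[1]+60,p[0]-70:p[0]+90]; cv2.imwrite("pics/s4.png",cv2.resize(c,None,fx=4,fy=4,interpolation=cv2.INTER_CUBIC)[:,:,::-1])
E
```

```text
{'time': 14.35, 'joint_positions': [-0.378, -0.277, 2.041, 0.095, 0.862, 1.383], 'tool_pos': [0.511, -0.115, 0.093], 'ee_rot': [3.141, -0.522, -0.233], 'wrist_force': [0.389, -0.701, -1.651], 'wrist_torque': [0.012, 0.498, 0.022], 'width': 0.026}
t [0.0004 0.0006 0.0421] a [-0.0003  0.0012  0.0012] rows>= 0.8
[-0.0013  0.0815  0.0606]
[366 217]
```

View pics/s4.png

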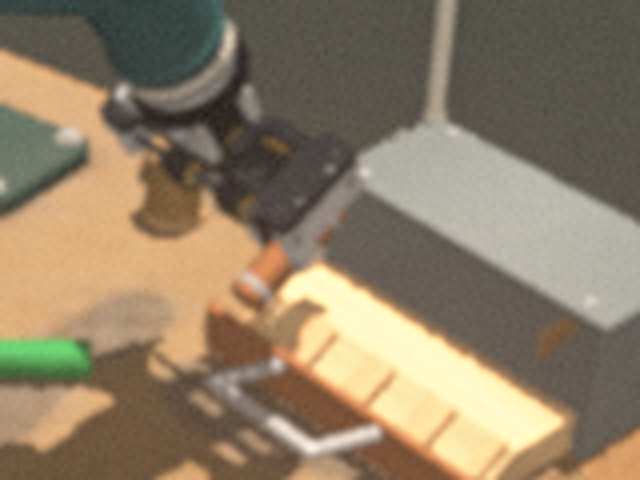

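Handle is gripped above the leftmost trough at crop (262,275), tilted parallel to the slope. Lowering it now.

>>> step_arm(
  steps=[
    {"jaw":0.2,"tx":0,"ty":0,"tz":0.015,"ax":0,"ay":0,"az":0},
    {"jaw":0.2,"tx":0,"ty":0,"tz":0.03,"ax":0,"ay":0,"az":0},
    {"jaw":0.2,"tx":0,"ty":0,"tz":0.038,"ax":0,"ay":0,"az":0},
    {"jaw":0.2,"tx":0,"ty":0,"tz":0.042,"ax":0,"ay":0,"az":0},
    {"jaw":0.2,"tx":0,"ty":0,"tz":0.042,"ax":0,"ay":0,"az":0},
  ],
)

```text
time: 14.9
tool_pos: [0.5331, -0.1212, 0.0588]
ee_rot: [3.141, -0.527, -0.233]
wrist_force: [-0.2, 0.2, -2.0]
width: 0.0255
```

```bash
python3 - <<'E'
from h import *
s=st(); print(inrack(s["tool_pos"]))
E
```

```text
{'time': 14.9, 'joint_positions': [-0.37, -0.179, 2.04, 0.099, 0.761, 1.38], 'tool_pos': [0.533, -0.121, 0.059], 'ee_rot': [3.141, -0.527, -0.233], 'wrist_force': [-0.196, 0.17, -1.994], 'wrist_torque': [0.124, 0.516, 0.016], 'width': 0.026}
[0.0015 0.081  0.0198]
```

>>> step_arm(
  steps=[
    {"jaw":0.2,"tx":-0.001,"ty":0,"tz":0.0015,"ax":0,"ay":0,"az":0},
    {"jaw":0.2,"tx":-0.001,"ty":0,"tz":0.0025,"ax":0,"ay":0,"az":0},
    {"jaw":0.42,"tx":-0.001,"ty":0,"tz":0.0025,"ax":0,"ay":0,"az":0},
    {"jaw":0.42,"tx":-0.001,"ty":0,"tz":0.0025,"ax":0,"ay":0,"az":0},
    {"jaw":0.42,"tx":-0.001,"ty":0,"tz":0.0025,"ax":0,"ay":0,"az":0},
    {"jaw":0.42,"tx":-0.001,"ty":0,"tz":-0.02,"ax":0,"ay":0,"az":0},
    {"jaw":0.42,"tx":-0.001,"ty":0,"tz":-0.06,"ax":0,"ay":0,"az":0},
    {"jaw":0.42,"tx":-0.001,"ty":0,"tz":-0.1,"ax":0,"ay":0,"az":0},
  ],
)

```text
time: 15.7
tool_pos: [0.4821, -0.1089, 0.1444]
ee_rot: [3.141, -0.524, -0.233]
wrist_force: [0.8, -0.1, -0.1]
width: 0.0396
```

```bash
python3 - <<'E'
from h import *
s=st(); print(inrack(s["tool_pos"]))
im,d=snapshot("scene")
cv2.imwrite("pics/s5.png",cv2.resize(im[170:290,330:490],None,fx=4,fy=4,interpolation=cv2.INTER_CUBIC)[:,:,::-1])
plan([.393,.219,.16],down(78.2)); plan([.393,.219,.16],down(-101.8))
E
```

```text
{'time': 15.7, 'joint_positions': [-0.392, -0.404, 2.022, 0.093, 1.007, 1.383], 'tool_pos': [0.482, -0.109, 0.144], 'ee_rot': [3.141, -0.524, -0.233], 'wrist_force': [0.753, -0.099, -0.142], 'wrist_torque': [0.049, 0.34, -0.02], 'width': 0.04}
[-0.0012  0.0812  0.1201]
t [-0.1375 -0.2988 -0.0906] a [ 0.43   -0.4147 -1.5551] rows>= 11.1
t [-0.1375 -0.2988 -0.0906] a [-0.4118 -0.427   1.5039] rows>= 10.8
```

View pics/s5.png

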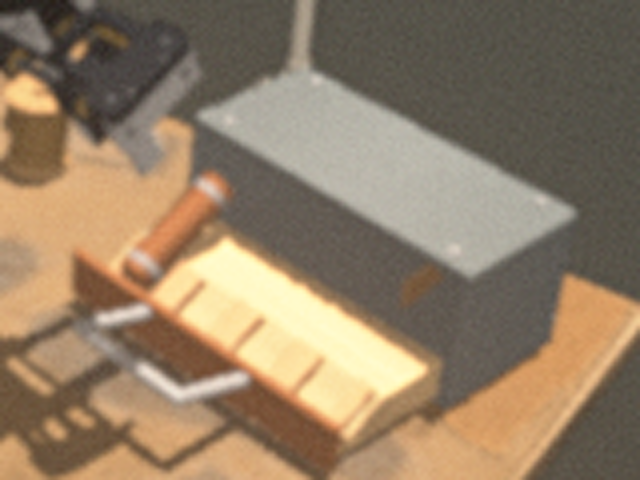

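The first handle lies in the left trough at crop (175,230). It follows the slope, its upper end is in the air, and it hasn't tipped. Next handle.

>>> step_arm(
  steps=[
    {"jaw":0.6,"tx":-0.02,"ty":-0.04,"tz":-0.04,"ax":0.43,"ay":-0.415,"az":-1.555},
    {"jaw":0.6,"tx":-0.137,"ty":-0.3,"tz":-0.09,"ax":0.43,"ay":-0.415,"az":-1.555},
    {"jaw":0.6,"tx":-0.137,"ty":-0.3,"tz":-0.09,"ax":0.43,"ay":-0.415,"az":-1.555},
    {"jaw":0.6,"tx":-0.137,"ty":-0.3,"tz":-0.09,"ax":0.43,"ay":-0.415,"az":-1.555},
    {"jaw":0.6,"tx":-0.137,"ty":-0.3,"tz":-0.09,"ax":0.43,"ay":-0.415,"az":-1.555},
    {"jaw":0.6,"tx":-0.137,"ty":-0.3,"tz":-0.09,"ax":0.43,"ay":-0.415,"az":-1.555},
    {"jaw":0.6,"tx":-0.137,"ty":-0.3,"tz":-0.09,"ax":0.43,"ay":-0.415,"az":-1.555},
    {"jaw":0.6,"tx":-0.137,"ty":-0.3,"tz":-0.09,"ax":0.43,"ay":-0.415,"az":-1.555},
  ],
)

```text
time: 16.55
tool_pos: [0.3914, 0.2261, 0.1593]
ee_rot: [3.055, -0.134, 0.952]
wrist_force: [0.4, -1.3, -0.5]
width: 0.0566
```

```bash
python3 - <<'E'
from h import *
handles("scene"); handles("top"); st(); plan([.393,.219,.15],down(78.2))
E
```

```text
0.84 [285. 241. 318. 251.] (array([0.3824, 0.0045]), 87, 22, np.float64(-52.6)) med [0.3814 0.0027 0.0235] rgb [112. 153.  91.]
0.7 [240. 212. 258. 228.] (array([0.3877, 0.2118]), 91, 28, np.float64(75.8)) med [0.3857 0.209  0.0233] rgb [139. 101.  75.]
0.64 [357. 213. 383. 239.] (array([ 0.5659, -0.1195]), 147, 35, np.float64(-5.4)) med [ 0.5117 -0.1258  0.032 ] rgb [180. 129.  94.]
0.65 [230. 249. 266. 266.] (array([0.3927, 0.2194]), 91, 25, np.float64(78.1)) med [0.3888 0.1958 0.0244] rgb [118.  90.  70.]
0.58 [374. 173. 394. 208.] (array([ 0.5396, -0.1257]), 94, 35, np.float64(-16.4)) med [ 0.5153 -0.1188  0.0302] rgb [172. 127.  90.]
0.57 [316. 240. 344. 267.] (array([0.3892, 0.0103]), 90, 26, np.float64(-51.6)) med [0.3896 0.0106 0.0243] rgb [103. 151.  84.]
{'time': 16.75, 'joint_positions': [0.388, -0.245, 1.796, -0.007, 1.429, 1.033], 'tool_pos': [0.394, 0.22, 0.159], 'ee_rot': [3.052, -0.135, 0.932], 'wrist_force': [-0.966, 0.08, -0.283], 'wrist_torque': [-0.066, 0.143, 0.089], 'width': 0.056}
t [-0.0025 -0.0014  0.0089] a [ 0.1173 -0.1133 -0.4378] rows>= 3.1
```

>>> step_arm(
  steps=[
    {"jaw":0.6,"tx":-0.002,"ty":-0.001,"tz":0.005,"ax":0.117,"ay":-0.113,"az":-0.438},
    {"jaw":0.6,"tx":-0.002,"ty":-0.001,"tz":0.005,"ax":0.117,"ay":-0.113,"az":-0.438},
    {"jaw":0.6,"tx":-0.002,"ty":-0.001,"tz":0.005,"ax":0.117,"ay":-0.113,"az":-0.438},
    {"jaw":0.6,"tx":-0.002,"ty":-0.001,"tz":0.005,"ax":0.117,"ay":-0.113,"az":-0.438},
    {"jaw":0.6,"tx":-0.002,"ty":-0.001,"tz":0.005,"ax":0.117,"ay":-0.113,"az":-0.438},
    {"jaw":0.6,"tx":-0.002,"ty":-0.001,"tz":0.005,"ax":0.117,"ay":-0.113,"az":-0.438},
  ],
)

```text
time: 17.35
tool_pos: [0.3928, 0.2182, 0.1539]
ee_rot: [3.14, -0.001, 1.361]
wrist_force: [-0.4, -0.3, 0.1]
width: 0.0563
```

```bash
python3 - <<'E'
from h import *
T=feel(16); print(T.mean(0).round(3)); st(); plan([.3925,.2194,.0165],down(78.2))
E
```

```text
F [-0.02 -0.28  0.08] T tool axes [ 0.067 -0.086 -0.005] sd [0.022 0.034 0.028] w 0.0561 heavy along tool x if Ty<0?: r_x*mg: tool-y torque
[-0.07   0.083  0.005]
{'time': 18.15, 'joint_positions': [0.382, -0.119, 1.692, -0.0, 1.568, 0.588], 'tool_pos': [0.393, 0.219, 0.154], 'ee_rot': [3.141, -0.0, 1.365], 'wrist_force': [-0.119, -0.75, 0.004], 'wrist_torque': [-0.132, 0.075, -0.004], 'width': 0.056}
t [ 0.0003 -0.0006  0.1374] a [ 0.0003 -0.0001  0.0003] rows>= 2.7
```

>>> step_arm(
  steps=[
    {"jaw":0.6,"tx":0,"ty":-0.001,"tz":0.05,"ax":0,"ay":0,"az":0},
    {"jaw":0.6,"tx":0,"ty":-0.001,"tz":0.1,"ax":0,"ay":0,"az":0},
    {"jaw":0.6,"tx":0,"ty":-0.001,"tz":0.137,"ax":0,"ay":0,"az":0},
    {"jaw":0.6,"tx":0,"ty":-0.001,"tz":0.137,"ax":0,"ay":0,"az":0},
    {"jaw":0.2,"tx":0,"ty":-0.001,"tz":0.137,"ax":0,"ay":0,"az":0},
    {"jaw":0.2,"tx":0,"ty":-0.001,"tz":0.137,"ax":0,"ay":0,"az":0},
    {"jaw":0.2,"tx":0,"ty":-0.001,"tz":0.137,"ax":0,"ay":0,"az":0},
    {"jaw":0.2,"tx":0,"ty":-0.001,"tz":0.137,"ax":0,"ay":0,"az":0},
  ],
)

```text
time: 18.95
tool_pos: [0.393, 0.2199, 0.0188]
ee_rot: [3.139, -0.002, 1.365]
wrist_force: [-2.7, 0.7, 2.5]
width: 0.0281
```

>>> step_arm(
  steps=[
    {"jaw":0.2,"tx":0,"ty":0,"tz":0,"ax":0,"ay":0,"az":0},
    {"jaw":0.2,"tx":0,"ty":0,"tz":-0.02,"ax":0,"ay":0,"az":0},
    {"jaw":0.2,"tx":0,"ty":0,"tz":-0.06,"ax":0,"ay":0,"az":0},
    {"jaw":0.2,"tx":0,"ty":0,"tz":-0.1,"ax":0,"ay":0,"az":0},
    {"jaw":0.2,"tx":0,"ty":0,"tz":-0.137,"ax":0,"ay":0,"az":0},
    {"jaw":0.2,"tx":0,"ty":0,"tz":-0.137,"ax":0,"ay":0,"az":0},
    {"jaw":0.2,"tx":0,"ty":0,"tz":-0.137,"ax":0,"ay":0,"az":0},
  ],
)

```text
time: 19.65
tool_pos: [0.3928, 0.2197, 0.156]
ee_rot: [3.138, -0.003, 1.365]
wrist_force: [-0.7, 0.3, -3.2]
width: 0.0252
```

```bash
python3 - <<'E'
from h import *
T=feel(16); print(T.mean(0).round(3)); st(); plan([.46,-.05,.19],down(78.2))
E
```

```text
F [-0.24  0.09 -2.15] T tool axes [ 0.071 -0.02  -0.005] sd [0.02  0.023 0.026] w 0.0259 heavy along tool x if Ty<0?: r_x*mg: tool-y torque
[-0.005  0.074  0.005]
{'time': 20.45, 'joint_positions': [0.383, -0.122, 1.691, 0.001, 1.57, 0.589], 'tool_pos': [0.393, 0.22, 0.156], 'ee_rot': [3.139, -0.002, 1.365], 'wrist_force': [-0.376, 0.893, -2.447], 'wrist_torque': [-0.021, 0.02, 0.066], 'width': 0.025}
t [-0.2501  0.1211 -0.0344] a [ 0.0023 -0.0024  0.0001] rows>= 5.6
```

```bash
python3 - <<'E'
from h import *
print(rackpt(-.001,-.027,.10)); plan(rackpt(-.001,-.027,.10),rackrot(True))
E
```

```text
[ 0.46700104 -0.21650555  0.12710254]
t [-0.4119  0.1619  0.0282] a [-0.4177  0.4024  1.5584] rows>= 11.1
```

>>> step_arm(
  steps=[
    {"jaw":0.2,"tx":-0.045,"ty":0.01,"tz":-0.02,"ax":-0.1,"ay":0.1,"az":0.39},
    {"jaw":0.2,"tx":-0.41,"ty":0.162,"tz":-0.02,"ax":-0.418,"ay":0.402,"az":1.558},
    {"jaw":0.2,"tx":-0.41,"ty":0.162,"tz":-0.02,"ax":-0.418,"ay":0.402,"az":1.558},
    {"jaw":0.2,"tx":-0.41,"ty":0.162,"tz":-0.02,"ax":-0.418,"ay":0.402,"az":1.558},
    {"jaw":0.2,"tx":-0.41,"ty":0.162,"tz":-0.02,"ax":-0.418,"ay":0.402,"az":1.558},
    {"jaw":0.2,"tx":-0.41,"ty":0.162,"tz":-0.02,"ax":-0.418,"ay":0.402,"az":1.558},
    {"jaw":0.2,"tx":-0.41,"ty":0.162,"tz":-0.02,"ax":-0.418,"ay":0.402,"az":1.558},
    {"jaw":0.2,"tx":-0.41,"ty":0.162,"tz":-0.02,"ax":-0.418,"ay":0.402,"az":1.558},
  ],
)

```text
time: 21.25
tool_pos: [0.4584, -0.1724, 0.1758]
ee_rot: [3.046, -0.39, 0.236]
wrist_force: [0.9, 0.2, -2.4]
width: 0.0255
```

```bash
python3 - <<'E'
from h import *
st(); plan(rackpt(-.001,-.027,.06),rackrot(True))
E
```

```text
{'time': 21.25, 'joint_positions': [-0.64, -0.316, 1.862, 0.243, 1.274, 0.68], 'tool_pos': [0.458, -0.172, 0.176], 'ee_rot': [3.046, -0.39, 0.236], 'wrist_force': [0.934, 0.219, -2.371], 'wrist_torque': [0.05, 0.414, 0.013], 'width': 0.026}
t [-0.017   0.0458  0.0879] a [-0.1136  0.1105  0.4274] rows>= 3.0
```

>>> step_arm(
  steps=[
    {"jaw":0.2,"tx":-0.017,"ty":0.046,"tz":0.02,"ax":-0.114,"ay":0.11,"az":0.427},
    {"jaw":0.2,"tx":-0.017,"ty":0.046,"tz":0.04,"ax":-0.114,"ay":0.11,"az":0.427},
    {"jaw":0.2,"tx":-0.017,"ty":0.046,"tz":0.06,"ax":-0.114,"ay":0.11,"az":0.427},
    {"jaw":0.2,"tx":-0.017,"ty":0.046,"tz":0.088,"ax":-0.114,"ay":0.11,"az":0.427},
    {"jaw":0.2,"tx":-0.017,"ty":0.046,"tz":0.088,"ax":-0.114,"ay":0.11,"az":0.427},
    {"jaw":0.2,"tx":-0.017,"ty":0.046,"tz":0.088,"ax":-0.114,"ay":0.11,"az":0.427},
  ],
)

```text
time: 21.85
tool_pos: [0.4862, -0.221, 0.0921]
ee_rot: [3.141, -0.522, -0.233]
wrist_force: [0.8, -0.5, -2.4]
width: 0.0254
```

```bash
python3 - <<'E'
from h import *
s=st(); print(inrack(s["tool_pos"])); plan(rackpt(-.002,-.027,.018),rackrot(True))
E
```

```text
{'time': 21.85, 'joint_positions': [-0.67, -0.237, 2.012, 0.271, 0.905, 1.015], 'tool_pos': [0.486, -0.221, 0.092], 'ee_rot': [3.141, -0.522, -0.233], 'wrist_force': [0.796, -0.494, -2.381], 'wrist_torque': [0.065, 0.49, 0.063], 'width': 0.025}
[-0.0014 -0.0269  0.0598]
t [-0.0005  0.0001  0.0418] a [-0.0003  0.002   0.0012] rows>= 0.8
```

>>> step_arm(
  steps=[
    {"jaw":0.2,"tx":0,"ty":0,"tz":0.015,"ax":0,"ay":0,"az":0},
    {"jaw":0.2,"tx":0,"ty":0,"tz":0.03,"ax":0,"ay":0,"az":0},
    {"jaw":0.2,"tx":0,"ty":0,"tz":0.038,"ax":0,"ay":0,"az":0},
    {"jaw":0.2,"tx":0,"ty":0,"tz":0.041,"ax":0,"ay":0,"az":0},
    {"jaw":0.2,"tx":0,"ty":0,"tz":0.041,"ax":0,"ay":0,"az":0},
  ],
)

```text
time: 22.35
tool_pos: [0.5065, -0.226, 0.0573]
ee_rot: [3.141, -0.522, -0.232]
wrist_force: [-0.4, -0.0, -2.6]
width: 0.0253
```

```bash
python3 - <<'E'
from h import *
s=st(); print(inrack(s["tool_pos"]))
E
```

```text
{'time': 22.35, 'joint_positions': [-0.648, -0.144, 2.013, 0.281, 0.808, 1.009], 'tool_pos': [0.506, -0.226, 0.057], 'ee_rot': [3.141, -0.522, -0.232], 'wrist_force': [-0.367, -0.009, -2.584], 'wrist_torque': [0.071, 0.576, 0.027], 'width': 0.025}
[-0.0007 -0.0271  0.0192]
```

>>> step_arm(
  steps=[
    {"jaw":0.2,"tx":-0.001,"ty":0,"tz":0.001,"ax":0,"ay":0,"az":0},
    {"jaw":0.2,"tx":-0.001,"ty":0,"tz":0.002,"ax":0,"ay":0,"az":0},
    {"jaw":0.42,"tx":-0.001,"ty":0,"tz":0.002,"ax":0,"ay":0,"az":0},
    {"jaw":0.42,"tx":-0.001,"ty":0,"tz":0.002,"ax":0,"ay":0,"az":0},
    {"jaw":0.42,"tx":-0.001,"ty":0,"tz":0.002,"ax":0,"ay":0,"az":0},
    {"jaw":0.42,"tx":-0.001,"ty":0,"tz":-0.02,"ax":0,"ay":0,"az":0},
    {"jaw":0.42,"tx":-0.001,"ty":0,"tz":-0.06,"ax":0,"ay":0,"az":0},
    {"jaw":0.42,"tx":-0.001,"ty":0,"tz":-0.1,"ax":0,"ay":0,"az":0},
  ],
)

```text
time: 23.15
tool_pos: [0.4561, -0.2136, 0.1434]
ee_rot: [-3.141, -0.52, -0.232]
wrist_force: [0.8, -0.3, 0.4]
width: 0.0395
```

```bash
python3 - <<'E'
from h import *
s=st(); print(inrack(s["tool_pos"]))
im,d=snapshot("scene")
cv2.imwrite("pics/s6.png",cv2.resize(im[170:290,330:490],None,fx=4,fy=4,interpolation=cv2.INTER_CUBIC)[:,:,::-1])
handles("top")
for y in(13.3,-166.7): plan([.3326,.307,.16],down(y))
E
```

```text
{'time': 23.15, 'joint_positions': [-0.709, -0.361, 1.995, 0.266, 1.052, 1.015], 'tool_pos': [0.456, -0.214, 0.143], 'ee_rot': [-3.141, -0.52, -0.232], 'wrist_force': [0.842, -0.348, 0.357], 'wrist_torque': [0.061, 0.298, 0.008], 'width': 0.039}
[-0.0026 -0.0267  0.1198]
0.81 [376. 173. 393. 212.] (array([ 0.542 , -0.1267]), 99, 35, np.float64(-16.9)) med [ 0.5113 -0.1177  0.0282] rgb [174. 129.  91.]
0.7 [313. 240. 347. 268.] (array([0.3893, 0.0103]), 90, 26, np.float64(-51.7)) med [0.3895 0.0109 0.0245] rgb [112. 151.  87.]
t [-0.2023 -0.4793 -0.1351] a [ 0.1273 -0.5186 -0.4534] rows>= 10.8
t [-0.2023 -0.4793 -0.1351] a [-0.7018 -0.1722  2.5949] rows>= 18.0
```

View pics/s6.png

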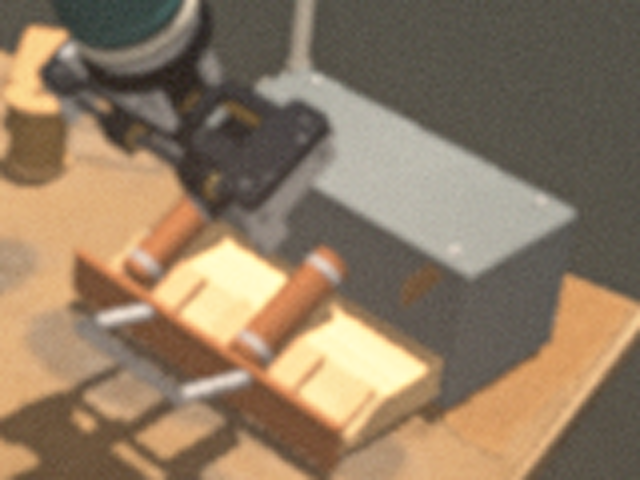

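The second handle lies properly in the third trough at crop (290,305). The network didn't report the third handle this time, so I'll look for it in the depth image.

```bash
python3 - <<'E'
from h import *
im,d=handles("top"); W,uv=cloud("top",d)
k=(W[:,0]>.2)&(W[:,0]<.55)&(W[:,1]>.08)&(W[:,1]<.45)&(W[:,2]>.015)&(W[:,2]<.032)
m=np.zeros(d.shape,np.uint8); m[uv[k,1],uv[k,0]]=1
n,l,s,c=cv2.connectedComponentsWithStats(m)
idx=l[uv[:,1],uv[:,0]]
for i in range(1,n):
    if s[i,4]>40: q=k&(idx==i); print(c[i].round(),s[i,4],rect(W[q]),im[uv[q,1],uv[q,0]].mean(0).round())
handles("scene")
E
```

```text
0.94 [376. 171. 392. 209.] (array([ 0.5409, -0.1249]), 93, 36, np.float64(-17.2)) med [ 0.524  -0.1173  0.0322] rgb [173. 128.  91.]
0.89 [313. 238. 347. 271.] (array([0.3893, 0.0102]), 90, 26, np.float64(-51.7)) med [0.3896 0.0107 0.0244] rgb [105. 152.  85.]
0.82 [204. 259. 224. 302.] (array([0.3326, 0.307 ]), 90, 27, np.float64(13.6)) med [0.3331 0.3054 0.0243] rgb [181. 130.  92.]
0.67 [279. 123. 306. 152.] (array([0.6569, 0.093 ]), 59, 24, np.float64(85.0)) med [0.6555 0.0885 0.0281] rgb [212. 167. 109.]
0.54 [416. 183. 436. 221.] (array([ 0.5148, -0.2336]), 99, 35, np.float64(-23.1)) med [ 0.5071 -0.2236  0.0324] rgb [172. 127.  90.]
[232. 200.] 955 (array([0.5338, 0.2585]), 216, 32, np.float64(-89.9)) [115. 124. 114.]
[212. 280.] 403 (array([0.3326, 0.3071]), 90, 28, np.float64(13.5)) [183. 127.  90.]
0.71 [285. 242. 320. 255.] (array([0.3822, 0.0055]), 84, 25, np.float64(-51.5)) med [0.3819 0.0037 0.0233] rgb [102. 157.  90.]
0.65 [206. 207. 225. 224.] (array([0.3386, 0.3044]), 74, 25, np.float64(12.8)) med [0.3406 0.3024 0.0227] rgb [169. 124.  91.]
0.58 [355. 218. 378. 240.] (array([ 0.5338, -0.1141]), 81, 44, np.float64(1.3)) med [ 0.5121 -0.1281  0.032 ] rgb [188. 135.  96.]
```

>>> step_arm(
  steps=[
    {"jaw":0.6,"tx":-0.02,"ty":-0.02,"tz":-0.04,"ax":0.03,"ay":-0.14,"az":-0.12},
    {"jaw":0.6,"tx":-0.202,"ty":-0.479,"tz":-0.137,"ax":0.127,"ay":-0.519,"az":-0.453},
    {"jaw":0.6,"tx":-0.202,"ty":-0.479,"tz":-0.137,"ax":0.127,"ay":-0.519,"az":-0.453},
    {"jaw":0.6,"tx":-0.202,"ty":-0.479,"tz":-0.137,"ax":0.127,"ay":-0.519,"az":-0.453},
    {"jaw":0.6,"tx":-0.202,"ty":-0.479,"tz":-0.137,"ax":0.127,"ay":-0.519,"az":-0.453},
    {"jaw":0.6,"tx":-0.202,"ty":-0.479,"tz":-0.137,"ax":0.127,"ay":-0.519,"az":-0.453},
    {"jaw":0.6,"tx":-0.202,"ty":-0.479,"tz":-0.137,"ax":0.127,"ay":-0.519,"az":-0.453},
    {"jaw":0.6,"tx":-0.202,"ty":-0.479,"tz":-0.137,"ax":0.127,"ay":-0.519,"az":-0.453},
  ],
)

```text
time: 24.3
tool_pos: [0.3579, 0.1601, 0.1604]
ee_rot: [-3.133, 0.01, 0.233]
wrist_force: [0.0, -0.5, -0.6]
width: 0.0565
```

```bash
python3 - <<'E'
from h import *
st(); plan([.3326,.307,.155],down(13.5))
E
```

```text
{'time': 24.3, 'joint_positions': [0.268, -0.252, 1.79, 0.009, 1.613, 1.606], 'tool_pos': [0.358, 0.16, 0.16], 'ee_rot': [-3.133, 0.01, 0.233], 'wrist_force': [0.022, -0.475, -0.629], 'wrist_torque': [-0.023, 0.075, -0.049], 'width': 0.056}
t [ 0.0094 -0.1487  0.0066] a [-0.0089  0.0102 -0.0025] rows>= 3.0
```

>>> step_arm(
  steps=[
    {"jaw":0.6,"tx":0.009,"ty":-0.149,"tz":0.006,"ax":-0.009,"ay":0.01,"az":-0.002},
    {"jaw":0.6,"tx":0.009,"ty":-0.149,"tz":0.006,"ax":-0.009,"ay":0.01,"az":-0.002},
    {"jaw":0.6,"tx":0.009,"ty":-0.149,"tz":0.006,"ax":-0.009,"ay":0.01,"az":-0.002},
    {"jaw":0.6,"tx":0.009,"ty":-0.149,"tz":0.006,"ax":-0.009,"ay":0.01,"az":-0.002},
    {"jaw":0.6,"tx":0.009,"ty":-0.149,"tz":0.006,"ax":-0.009,"ay":0.01,"az":-0.002},
    {"jaw":0.6,"tx":0.009,"ty":-0.149,"tz":0.006,"ax":-0.009,"ay":0.01,"az":-0.002},
  ],
)

```text
time: 24.9
tool_pos: [0.3321, 0.3062, 0.1545]
ee_rot: [3.14, 0.002, 0.234]
wrist_force: [-0.3, -0.1, 0.4]
width: 0.0562
```

```bash
python3 - <<'E'
from h import *
T=feel(16); print(T.mean(0).round(3)); st(); plan([.3326,.307,.0165],down(13.5))
E
```

```text
F [-0.02  0.16 -0.12] T tool axes [ 0.008 -0.142 -0.012] sd [0.025 0.039 0.03 ] w 0.0565 heavy along tool x if Ty<0?: r_x*mg: tool-y torque
[-0.025  0.14   0.012]
{'time': 25.7, 'joint_positions': [0.621, -0.114, 1.684, -0.0, 1.571, 1.957], 'tool_pos': [0.332, 0.307, 0.156], 'ee_rot': [3.141, 0.0, 0.235], 'wrist_force': [-0.664, 0.416, 0.141], 'wrist_torque': [-0.058, 0.139, 0.006], 'width': 0.056}
t [0.0005 0.0003 0.1391] a [ 0.0002  0.0002 -0.0004] rows>= 2.8
```

>>> step_arm(
  steps=[
    {"jaw":0.6,"tx":0,"ty":0,"tz":0.05,"ax":0,"ay":0,"az":0},
    {"jaw":0.6,"tx":0,"ty":0,"tz":0.1,"ax":0,"ay":0,"az":0},
    {"jaw":0.6,"tx":0,"ty":0,"tz":0.139,"ax":0,"ay":0,"az":0},
    {"jaw":0.6,"tx":0,"ty":0,"tz":0.139,"ax":0,"ay":0,"az":0},
    {"jaw":0.2,"tx":0,"ty":0,"tz":0.139,"ax":0,"ay":0,"az":0},
    {"jaw":0.2,"tx":0,"ty":0,"tz":0.139,"ax":0,"ay":0,"az":0},
    {"jaw":0.2,"tx":0,"ty":0,"tz":0.139,"ax":0,"ay":0,"az":0},
    {"jaw":0.2,"tx":0,"ty":0,"tz":0.139,"ax":0,"ay":0,"az":0},
  ],
)

```text
time: 26.5
tool_pos: [0.3332, 0.308, 0.0185]
ee_rot: [-3.14, -0.003, 0.235]
wrist_force: [0.2, -0.5, -0.8]
width: 0.0276
```

>>> step_arm(
  steps=[
    {"jaw":0.2,"tx":0,"ty":0,"tz":0,"ax":0,"ay":0,"az":0},
    {"jaw":0.2,"tx":0,"ty":0,"tz":-0.02,"ax":0,"ay":0,"az":0},
    {"jaw":0.2,"tx":0,"ty":0,"tz":-0.06,"ax":0,"ay":0,"az":0},
    {"jaw":0.2,"tx":0,"ty":0,"tz":-0.1,"ax":0,"ay":0,"az":0},
    {"jaw":0.2,"tx":0,"ty":0,"tz":-0.137,"ax":0,"ay":0,"az":0},
    {"jaw":0.2,"tx":0,"ty":0,"tz":-0.137,"ax":0,"ay":0,"az":0},
    {"jaw":0.2,"tx":0,"ty":0,"tz":-0.137,"ax":0,"ay":0,"az":0},
  ],
)

```text
time: 27.2
tool_pos: [0.3329, 0.3078, 0.1556]
ee_rot: [-3.14, -0.004, 0.235]
wrist_force: [0.2, 0.6, -3.1]
width: 0.0255
```

```bash
python3 - <<'E'
from h import *
T=feel(16); print(T.mean(0).round(3)); st(); plan(rackpt(-.001,-.081,.1),rackrot(True)); plan(rackpt(-.001,-.081,.1),rackrot(False))
E
```

```text
F [-0.14  0.04 -2.43] T tool axes [ 0.008 -0.099 -0.006] sd [0.036 0.024 0.031] w 0.0258 heavy along tool x if Ty<0?: r_x*mg: tool-y torque
[-0.016  0.098  0.006]
{'time': 28.0, 'joint_positions': [0.621, -0.114, 1.685, -0.0, 1.568, 1.957], 'tool_pos': [0.333, 0.308, 0.156], 'ee_rot': [-3.14, -0.003, 0.235], 'wrist_force': [0.718, 0.939, -2.102], 'wrist_torque': [-0.029, 0.059, -0.011], 'width': 0.026}
t [-0.0163  0.5893  0.0277] a [-0.1247  0.511   0.4577] rows>= 11.8
t [-0.0163  0.5893  0.0277] a [-0.6908 -0.1686 -2.5935] rows>= 17.9
```

>>> step_arm(
  steps=[
    {"jaw":0.2,"tx":-0.016,"ty":0.589,"tz":-0.06,"ax":-0.125,"ay":0.511,"az":0.458},
    {"jaw":0.2,"tx":-0.016,"ty":0.589,"tz":-0.06,"ax":-0.125,"ay":0.511,"az":0.458},
    {"jaw":0.2,"tx":-0.016,"ty":0.589,"tz":-0.06,"ax":-0.125,"ay":0.511,"az":0.458},
    {"jaw":0.2,"tx":-0.016,"ty":0.589,"tz":-0.06,"ax":-0.125,"ay":0.511,"az":0.458},
    {"jaw":0.2,"tx":-0.016,"ty":0.589,"tz":-0.06,"ax":-0.125,"ay":0.511,"az":0.458},
    {"jaw":0.2,"tx":-0.016,"ty":0.589,"tz":-0.06,"ax":-0.125,"ay":0.511,"az":0.458},
    {"jaw":0.2,"tx":-0.016,"ty":0.589,"tz":-0.06,"ax":-0.125,"ay":0.511,"az":0.458},
    {"jaw":0.2,"tx":-0.016,"ty":0.589,"tz":-0.06,"ax":-0.125,"ay":0.511,"az":0.458},
  ],
)

```text
time: 28.8
tool_pos: [0.413, -0.0754, 0.1953]
ee_rot: [-3.142, -0.526, -0.233]
wrist_force: [-0.1, 0.8, -3.4]
width: 0.0255
```

```bash
python3 - <<'E'
from h import *
st(); plan(rackpt(-.001,-.081,.09),rackrot(True))
E
```

```text
{'time': 28.8, 'joint_positions': [-0.374, -0.639, 2.053, 0.076, 1.207, 1.422], 'tool_pos': [0.413, -0.075, 0.195], 'ee_rot': [-3.142, -0.526, -0.233], 'wrist_force': [-0.104, 0.769, -3.354], 'wrist_torque': [0.132, 0.468, 0.03], 'width': 0.026}
t [0.0393 0.1789 0.1117] a [-0.0005 -0.0023  0.0007] rows>= 4.3
```

>>> step_arm(
  steps=[
    {"jaw":0.2,"tx":0.01,"ty":0.049,"tz":0,"ax":0,"ay":0,"az":0},
    {"jaw":0.2,"tx":0.02,"ty":0.098,"tz":0.01,"ax":0,"ay":0,"az":0},
    {"jaw":0.2,"tx":0.03,"ty":0.145,"tz":0.025,"ax":0,"ay":0,"az":0},
    {"jaw":0.2,"tx":0.039,"ty":0.179,"tz":0.055,"ax":0,"ay":0,"az":0},
    {"jaw":0.2,"tx":0.039,"ty":0.179,"tz":0.1,"ax":0,"ay":0,"az":0},
    {"jaw":0.2,"tx":0.039,"ty":0.179,"tz":0.14,"ax":0,"ay":0,"az":0},
    {"jaw":0.2,"tx":0.039,"ty":0.179,"tz":0.14,"ax":0,"ay":0,"az":0},
    {"jaw":0.2,"tx":0.039,"ty":0.179,"tz":0.14,"ax":0,"ay":0,"az":0},
  ],
)

```text
time: 29.6
tool_pos: [0.4724, -0.2729, 0.0928]
ee_rot: [-3.14, -0.523, -0.233]
wrist_force: [-0.1, -0.1, -1.4]
width: 0.0259
```

```bash
python3 - <<'E'
from h import *
s=st(); print(inrack(s["tool_pos"])); plan(rackpt(-.002,-.081,.019),rackrot(True))
E
```

```text
{'time': 29.6, 'joint_positions': [-0.801, -0.194, 1.977, 0.342, 0.936, 0.858], 'tool_pos': [0.472, -0.273, 0.093], 'ee_rot': [-3.14, -0.523, -0.233], 'wrist_force': [-0.065, -0.063, -1.413], 'wrist_torque': [0.079, 0.497, -0.005], 'width': 0.026}
[-0.0023 -0.0806  0.0611]
t [0.0003 0.0005 0.0421] a [-0.0021  0.0002  0.0005] rows>= 0.8
```

>>> step_arm(
  steps=[
    {"jaw":0.2,"tx":0,"ty":0,"tz":0.015,"ax":0,"ay":0,"az":0},
    {"jaw":0.2,"tx":0,"ty":0,"tz":0.03,"ax":0,"ay":0,"az":0},
    {"jaw":0.2,"tx":0,"ty":0,"tz":0.038,"ax":0,"ay":0,"az":0},
    {"jaw":0.2,"tx":0,"ty":0,"tz":0.042,"ax":0,"ay":0,"az":0},
    {"jaw":0.2,"tx":0,"ty":0,"tz":0.042,"ax":0,"ay":0,"az":0},
  ],
)

```text
time: 30.1
tool_pos: [0.4939, -0.2784, 0.0585]
ee_rot: [3.141, -0.527, -0.232]
wrist_force: [2.3, -0.1, -1.9]
width: 0.0257
```

```bash
python3 - <<'E'
from h import *
s=st(); print(inrack(s["tool_pos"]))
E
```

```text
{'time': 30.1, 'joint_positions': [-0.772, -0.105, 1.977, 0.355, 0.839, 0.85], 'tool_pos': [0.494, -0.278, 0.058], 'ee_rot': [3.141, -0.527, -0.232], 'wrist_force': [2.258, -0.093, -1.878], 'wrist_torque': [0.043, 0.153, -0.035], 'width': 0.026}
[-0.0002 -0.081   0.0203]
```

>>> step_arm(
  steps=[
    {"jaw":0.2,"tx":0.002,"ty":0,"tz":0.001,"ax":0,"ay":0,"az":0},
    {"jaw":0.2,"tx":0.002,"ty":0,"tz":0.002,"ax":0,"ay":0,"az":0},
    {"jaw":0.42,"tx":0.002,"ty":0,"tz":0.002,"ax":0,"ay":0,"az":0},
    {"jaw":0.42,"tx":0.002,"ty":0,"tz":0.002,"ax":0,"ay":0,"az":0},
    {"jaw":0.42,"tx":0.002,"ty":0,"tz":0.002,"ax":0,"ay":0,"az":0},
    {"jaw":0.42,"tx":0.002,"ty":0,"tz":-0.02,"ax":0,"ay":0,"az":0},
    {"jaw":0.42,"tx":0.002,"ty":0,"tz":-0.06,"ax":0,"ay":0,"az":0},
    {"jaw":0.42,"tx":0.002,"ty":0,"tz":-0.1,"ax":0,"ay":0,"az":0},
  ],
)

```text
time: 30.9
tool_pos: [0.4458, -0.2666, 0.1462]
ee_rot: [-3.141, -0.525, -0.232]
wrist_force: [-0.4, -0.5, 0.8]
width: 0.0395
```

```bash
python3 - <<'E'
from h import *
s=st(); print(inrack(s["tool_pos"]))
im,d=snapshot("scene")
cv2.imwrite("pics/s7.png",cv2.resize(im[170:290,330:490],None,fx=4,fy=4,interpolation=cv2.INTER_CUBIC)[:,:,::-1])
E
```

```text
{'time': 30.9, 'joint_positions': [-0.843, -0.307, 1.953, 0.333, 1.077, 0.864], 'tool_pos': [0.446, -0.267, 0.146], 'ee_rot': [-3.141, -0.525, -0.232], 'wrist_force': [-0.417, -0.478, 0.822], 'wrist_torque': [0.09, 0.312, -0.029], 'width': 0.04}
[ 0.0008 -0.0807  0.1211]
```

View pics/s7.png

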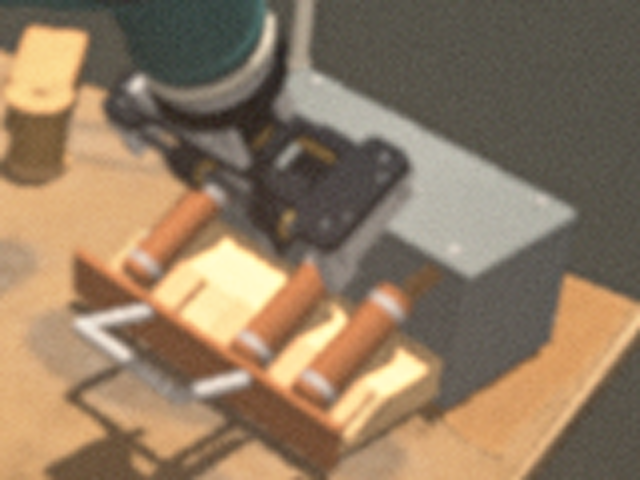

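All three handles lie along the slope with upper ends in the air at crop (175,230), (280,310) and (355,340). None has tipped back. Next I go above the bar and check the rack from the top.

```bash
python3 - <<'E'
from h import *
plan([.3965,-.175,.17],down(76.6))
E
```

```text
t [-0.0527 -0.0796 -0.0497] a [ 0.4247 -0.4152 -1.5268] rows>= 10.9
```

>>> step_arm(
  steps=[
    {"jaw":0.42,"tx":-0.02,"ty":-0.02,"tz":-0.04,"ax":0,"ay":0,"az":0},
    {"jaw":0.42,"tx":-0.05,"ty":-0.05,"tz":-0.07,"ax":0.42,"ay":-0.415,"az":-1.527},
    {"jaw":0.4,"tx":-0.053,"ty":-0.08,"tz":-0.07,"ax":0.425,"ay":-0.415,"az":-1.527},
    {"jaw":0.4,"tx":-0.053,"ty":-0.08,"tz":-0.07,"ax":0.425,"ay":-0.415,"az":-1.527},
    {"jaw":0.4,"tx":-0.053,"ty":-0.08,"tz":-0.07,"ax":0.425,"ay":-0.415,"az":-1.527},
    {"jaw":0.4,"tx":-0.053,"ty":-0.08,"tz":-0.07,"ax":0.425,"ay":-0.415,"az":-1.527},
    {"jaw":0.4,"tx":-0.053,"ty":-0.08,"tz":-0.07,"ax":0.425,"ay":-0.415,"az":-1.527},
    {"jaw":0.4,"tx":-0.053,"ty":-0.08,"tz":-0.07,"ax":0.425,"ay":-0.415,"az":-1.527},
  ],
)

```text
time: 31.75
tool_pos: [0.3865, -0.1724, 0.1877]
ee_rot: [3.035, -0.181, 0.802]
wrist_force: [-0.2, -0.0, 0.4]
width: 0.0372
```

```bash
python3 - <<'E'
from h import *
st(); plan([.3965,-.175,.16],down(76.6))
for n in("top","scene"):
    im,d=snapshot(n); W,uv=cloud(n,d); q=W-site; L=np.c_[q@xr,q@hy,q@zr]
    c=im[uv[:,1],uv[:,0]].astype(int)
    for y in(.081,.027,-.027,-.081):
        k=(abs(L[:,1]-y)<.016)&(L[:,2]>.015)&(L[:,2]<.036)&(abs(L[:,0])<.065)
        if k.sum()<15: print(n,y,"none",k.sum()); continue
        P=L[k]; print(n,y,k.sum(),"x",np.percentile(P[:,0],[1,99]).round(4),"y med",np.median(P[:,1]).round(4),"ztop",np.percentile(P[:,2],[50,90]).round(4),"slope",np.polyfit(P[:,0],P[:,2],1)[0].round(3))
    if n=="top": B=(W[:,2]>.046)&(W[:,2]<.06)&(abs((W[:,:2]-HC)@hx[:2]+.233)<.012)&(abs((W[:,:2]-HC)@hy[:2])<.035); print("bar",B.sum(),((W[B,:2]-HC)@hx[:2]).mean())
E
```

```text
{'time': 31.75, 'joint_positions': [-0.695, -0.318, 1.801, 0.171, 1.538, 0.089], 'tool_pos': [0.386, -0.172, 0.188], 'ee_rot': [3.035, -0.181, 0.802], 'wrist_force': [-0.182, -0.038, 0.432], 'wrist_torque': [-0.034, 0.168, -0.025], 'width': 0.037}
t [0.0001 0.006  0.0289] a [ 0.1521 -0.1477 -0.5429] rows>= 3.9
top 0.081 421 x [-0.0616  0.0494] y med 0.0821 ztop [0.0238 0.0283] slope -0.039
top 0.027 53 x [-0.0632 -0.0475] y med 0.0278 ztop [0.03   0.0325] slope 0.443
top -0.027 426 x [-0.0587  0.0452] y med -0.0255 ztop [0.0234 0.0277] slope -0.048
top -0.081 49 x [-0.0628 -0.0473] y med -0.0813 ztop [0.0293 0.0318] slope 0.674
bar 115 -0.22753006308522605
scene 0.081 311 x [-0.0646  0.0445] y med 0.0739 ztop [0.025 0.029] slope -0.032
scene 0.027 66 x [-0.0649 -0.0511] y med 0.0273 ztop [0.0287 0.0329] slope 0.708
scene -0.027 340 x [-0.0638  0.0408] y med -0.0331 ztop [0.024  0.0291] slope -0.036
scene -0.081 87 x [-0.0646 -0.0484] y med -0.0815 ztop [0.0277 0.0323] slope 0.927
```

```bash
python3 - <<'E'
from h import *
for n,(a,b,c,e) in(("top",(110,260,300,500)),):
    im,d=snapshot(n); cv2.imwrite("pics/t8.png",cv2.resize(im[a:b,c:e],None,fx=4,fy=4,interpolation=cv2.INTER_CUBIC)[:,:,::-1])
    W,uv=cloud(n,d); q=W-site; L=np.c_[q@hx,q@hy,W[:,2]]
    for y in(-.027,-.081): print(y,[(int(1000*x),round(float(np.median(L[k,2])),3)) for x in np.arange(-.06,.07,.008) if (k:=(abs(L[:,1]-y)<.008)&(abs(L[:,0]-x)<.004)).sum()])
E
```

```text
-0.027 [(-60, 0.041), (-52, 0.04), (-44, 0.044), (-36, 0.049), (-27, 0.052), (-19, 0.058), (-11, 0.062), (-3, 0.067), (4, 0.072), (12, 0.076), (20, 0.081), (27, 0.082), (36, 0.069), (44, 0.035), (52, 0.107), (60, 0.107), (68, 0.106)]
-0.081 [(-60, 0.037), (-52, 0.013), (-44, 0.023), (-36, 0.019), (-27, 0.023), (-19, 0.028), (-11, 0.033), (-3, 0.036), (4, 0.035), (12, 0.036), (20, 0.036), (27, 0.035), (36, 0.036), (44, 0.037), (52, 0.108), (60, 0.106), (68, 0.106)]
```

View pics/t8.png

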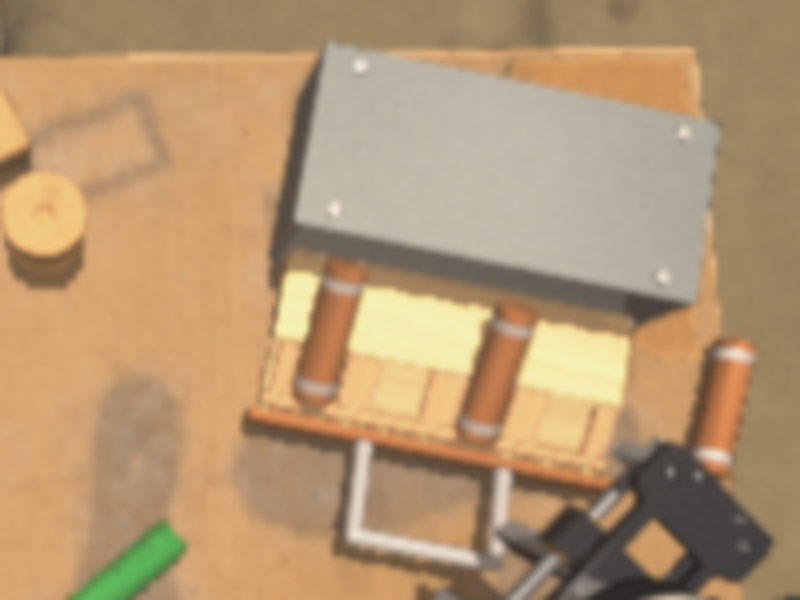

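```bash
python3 - <<'E'
from h import *
for i in range(2):
    im,d=snapshot("top")
    if i==0: print(get_obs()["time"])
    m=np.zeros(d.shape,bool); m[190:230,470:492]=1; v,u=np.nonzero(m&(d>0)); W=world("top",np.c_[u,v],d[v,u]); k=W[:,2]>.012; W2=W[k]
    print("handle-ish",k.sum(),rect(W2),np.percentile(W2[:,2],[5,50,95]).round(3),"bench pts",np.percentile(W[~k,2],[5,50]).round(3) if (~k).any() else None)
im,d=snapshot("scene"); cv2.imwrite("pics/s9.png",cv2.resize(im[200:300,350:500],None,fx=4,fy=4,interpolation=cv2.INTER_CUBIC)[:,:,::-1]); st()
E
```

```text
31.95
handle-ish 414 (array([ 0.4553, -0.3273]), 212, 79, np.float64(-61.8)) [0.016 0.025 0.329] bench pts [-0.785 -0.772]
handle-ish 419 (array([ 0.4548, -0.3291]), 216, 80, np.float64(-61.8)) [0.017 0.026 0.329] bench pts [-0.784 -0.002]
{'time': 32.05, 'joint_positions': [-0.696, -0.321, 1.804, 0.173, 1.536, 0.095], 'tool_pos': [0.386, -0.172, 0.187], 'ee_rot': [3.035, -0.183, 0.794], 'wrist_force': [-0.139, 0.121, 0.058], 'wrist_torque': [-0.073, 0.246, 0.002], 'width': 0.038}
```

View pics/s9.png

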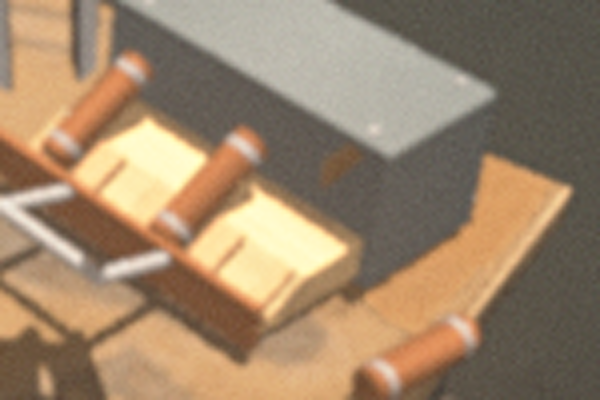

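```bash
python3 - <<'E'
from h import *
im,d=snapshot("top")
m=np.zeros(d.shape,bool); m[180:245,450:500]=1; v,u=np.nonzero(m&(d>0)); W=world("top",np.c_[u,v],d[v,u]); k=(W[:,2]>.014)&(W[:,2]<.035); 
W2=W[k]; 
mm=np.zeros(d.shape,np.uint8); mm[v[k],u[k]]=1; n,l,s,c=cv2.connectedComponentsWithStats(mm)
for i in range(1,n):
    if s[i,4]>30:
        q=l[v[k],u[k]]==i; print(s[i],c[i].round(),rect(W2[q]),im[v[k][q],u[k][q]].mean(0).round())
for x in np.arange(.42,.62,.03):
    b=(abs(W[:,2])<.006)&(abs(W[:,0]-x)<.006); print(round(x,2),"bench min y",W[b,1].min().round(3) if b.any() else None,end='; ')
handles("top")
plan([.3965,-.175,.16],down(76.6)); st()
E
```

```text
[476 195  16  36 367] [484. 212.] (array([ 0.4849, -0.3964]), 91, 30, np.float64(-17.5)) [175. 122.  87.]
0.42 bench min y -0.327; 0.45 bench min y -0.378; 0.48 bench min y -0.385; 0.51 bench min y -0.395; 0.54 bench min y -0.398; 0.57 bench min y -0.399; 0.6 bench min y None; 0.87 [376. 176. 393. 211.] (array([ 0.5426, -0.1257]), 99, 37, np.float64(-17.0)) med [ 0.5234 -0.1173  0.0326] rgb [177. 132.  94.]
0.7 [314. 241. 347. 268.] (array([0.3893, 0.0103]), 90, 26, np.float64(-51.6)) med [0.3895 0.0109 0.0246] rgb [111. 153.  88.]
0.66 [413. 182. 434. 220.] (array([ 0.5146, -0.2344]), 101, 37, np.float64(-22.0)) med [ 0.4963 -0.2273  0.0325] rgb [177. 131.  92.]
0.59 [476. 191. 493. 232.] (array([ 0.4852, -0.3947]), 90, 29, np.float64(-16.5)) med [ 0.4851 -0.3928  0.0249] rgb [164. 118.  84.]
t [0.0002 0.0066 0.0287] a [ 0.1532 -0.1493 -0.5496] rows>= 3.9
{'time': 32.2, 'joint_positions': [-0.696, -0.321, 1.804, 0.173, 1.537, 0.094], 'tool_pos': [0.386, -0.172, 0.187], 'ee_rot': [3.035, -0.183, 0.795], 'wrist_force': [-0.037, 0.39, -0.535], 'wrist_torque': [-0.129, 0.182, 0.012], 'width': 0.037}
```

The third handle left its trough, most likely from the announced knock. It now lies on the bench near the right edge at full-frame pixel (484,212), world (0.485,−0.395). I'll check the edge and pick it up again.

```bash
python3 - <<'E'
from h import *
im=cv2.imread("pics/top1.png")
d=np.load("top0d.npy"); W,uv=cloud("top",d)
for x in(.42,.45,.48,.5,.53,.56):
    b=(abs(W[:,2])<.008)&(abs(W[:,0]-x)<.004); print(x,W[b,1].min().round(3),end=' ')
plan([.485,-.395,.15],down(-17))
E
```

```text
0.42 -0.396 0.45 -0.396 0.48 -0.397 0.5 -0.4 0.53 -0.399 0.56 -0.399 t [-0.0951  0.2234  0.0444] a [-0.0041 -0.2218  1.0778] rows>= 7.3
```

>>> step_arm(
  steps=[
    {"jaw":0.6,"tx":-0.095,"ty":0.22,"tz":0.03,"ax":-0.004,"ay":-0.222,"az":1.078},
    {"jaw":0.6,"tx":-0.095,"ty":0.22,"tz":0.03,"ax":-0.004,"ay":-0.222,"az":1.078},
    {"jaw":0.6,"tx":-0.095,"ty":0.22,"tz":0.03,"ax":-0.004,"ay":-0.222,"az":1.078},
    {"jaw":0.6,"tx":-0.095,"ty":0.22,"tz":0.03,"ax":-0.004,"ay":-0.222,"az":1.078},
    {"jaw":0.6,"tx":-0.095,"ty":0.22,"tz":0.03,"ax":-0.004,"ay":-0.222,"az":1.078},
    {"jaw":0.6,"tx":-0.095,"ty":0.22,"tz":0.03,"ax":-0.004,"ay":-0.222,"az":1.078},
    {"jaw":0.6,"tx":-0.095,"ty":0.22,"tz":0.03,"ax":-0.004,"ay":-0.222,"az":1.078},
    {"jaw":0.6,"tx":-0.095,"ty":0.22,"tz":0.03,"ax":-0.004,"ay":-0.222,"az":1.078},
  ],
)

```text
time: 33.0
tool_pos: [0.4799, -0.3937, 0.1629]
ee_rot: [-3.141, 0.002, -0.302]
wrist_force: [-0.7, 0.0, 0.4]
width: 0.0565
```

```bash
python3 - <<'E'
from h import *
st()
im,d=snapshot("scene"); W,uv=cloud("scene",d)
k=(W[:,0]>.42)&(W[:,0]<.56)&(W[:,1]<-.35)&(W[:,1]>-.45)&(W[:,2]>.015)&(W[:,2]<.032); print(k.sum(), rect(W[k]) if k.sum()>20 else '')
T=feel(6)
plan([.486,-.391,.12],down(-17)); plan([.486,-.391,.0175],down(-17))
E
```

```text
{'time': 33.0, 'joint_positions': [-0.778, 0.26, 1.272, -0.0, 1.612, 1.094], 'tool_pos': [0.48, -0.394, 0.163], 'ee_rot': [-3.141, 0.002, -0.302], 'wrist_force': [-0.671, 0.035, 0.397], 'wrist_torque': [0.038, 0.129, 0.01], 'width': 0.056}
284 (array([ 0.4823, -0.396 ]), 93, 29, np.float64(-18.1))
F [ 0.29  0.47 -0.43] T tool axes [-0.013 -0.117 -0.   ] sd [0.027 0.035 0.017] w 0.0565 heavy along tool x if Ty<0?: r_x*mg: tool-y torque
t [ 0.0056 -0.004   0.044 ] a [ 0.0001 -0.0003  0.    ] rows>= 0.9
t [ 0.0055 -0.004   0.1465] a [ 0.0001 -0.0003  0.    ] rows>= 2.9
```

>>> step_arm(
  steps=[
    {"jaw":0.6,"tx":0.005,"ty":-0.004,"tz":0.04,"ax":0,"ay":0,"az":0},
    {"jaw":0.6,"tx":0.005,"ty":-0.004,"tz":0.085,"ax":0,"ay":0,"az":0},
    {"jaw":0.6,"tx":0.005,"ty":-0.004,"tz":0.12,"ax":0,"ay":0,"az":0},
    {"jaw":0.6,"tx":0.005,"ty":-0.004,"tz":0.146,"ax":0,"ay":0,"az":0},
    {"jaw":0.6,"tx":0.005,"ty":-0.004,"tz":0.146,"ax":0,"ay":0,"az":0},
  ],
)

```text
time: 33.85
tool_pos: [0.4825, -0.3881, 0.0129]
ee_rot: [-3.137, 0.009, -0.297]
wrist_force: [0.0, -0.1, -0.0]
width: 0.0565
```

>>> step_arm(
  steps=[
    {"jaw":0.4,"tx":0,"ty":0,"tz":0,"ax":0,"ay":0,"az":0},
    {"jaw":0.3,"tx":0,"ty":0,"tz":0,"ax":0,"ay":0,"az":0},
    {"jaw":0.2,"tx":0,"ty":0,"tz":0,"ax":0,"ay":0,"az":0},
    {"jaw":0.2,"tx":0,"ty":0,"tz":0,"ax":0,"ay":0,"az":0},
    {"jaw":0.2,"tx":0,"ty":0,"tz":0,"ax":0,"ay":0,"az":0},
    {"jaw":0.2,"tx":0,"ty":0,"tz":0,"ax":0,"ay":0,"az":0},
  ],
)

```text
time: 34.45
tool_pos: [0.4833, -0.3898, 0.0151]
ee_rot: [-3.14, 0.005, -0.297]
wrist_force: [-0.9, -1.9, 5.7]
width: 0.0255
```

```bash
python3 - <<'E'
from h import *
st()
E
```

```text
{'time': 34.45, 'joint_positions': [-0.769, 0.36, 1.448, -0.001, 1.339, 1.098], 'tool_pos': [0.483, -0.39, 0.015], 'ee_rot': [-3.14, 0.005, -0.297], 'wrist_force': [-0.917, -1.942, 5.66], 'wrist_torque': [-0.405, 0.26, -0.023], 'width': 0.026}
```

Gripped (25.5 mm). Lift and feel it again.

>>> step_arm(
  steps=[
    {"jaw":0.2,"tx":0,"ty":0,"tz":-0.02,"ax":0,"ay":0,"az":0},
    {"jaw":0.2,"tx":0,"ty":0,"tz":-0.06,"ax":0,"ay":0,"az":0},
    {"jaw":0.2,"tx":0,"ty":0,"tz":-0.1,"ax":0,"ay":0,"az":0},
    {"jaw":0.2,"tx":0,"ty":0,"tz":-0.148,"ax":0,"ay":0,"az":0},
    {"jaw":0.2,"tx":0,"ty":0,"tz":-0.148,"ax":0,"ay":0,"az":0},
    {"jaw":0.2,"tx":0,"ty":0,"tz":-0.148,"ax":0,"ay":0,"az":0},
  ],
)

```text
time: 35.05
tool_pos: [0.4844, -0.39, 0.1636]
ee_rot: [-3.14, 0.004, -0.296]
wrist_force: [0.4, 1.7, -2.5]
width: 0.0255
```

```bash
python3 - <<'E'
from h import *
feel(10); s=st(); print(inrack(s["tool_pos"])); plan(rackpt(-.001,-.081,.12),rackrot(True))
E
```

```text
F [ 0.11  0.07 -2.48] T tool axes [-0.011 -0.09   0.023] sd [0.024 0.017 0.027] w 0.0257 heavy along tool x if Ty<0?: r_x*mg: tool-y torque
{'time': 35.55, 'joint_positions': [-0.769, 0.265, 1.266, -0.001, 1.617, 1.098], 'tool_pos': [0.484, -0.39, 0.162], 'ee_rot': [-3.139, 0.006, -0.297], 'wrist_force': [-0.192, 0.113, -2.181], 'wrist_torque': [0.006, 0.054, 0.008], 'width': 0.026}
[ 0.0657 -0.1919  0.1022]
t [-0.0734 -0.1065  0.0186] a [ 0.0142  0.5294 -0.062 ] rows>= 3.6
```

>>> step_arm(
  steps=[
    {"jaw":0.2,"tx":-0.04,"ty":-0.02,"tz":-0.02,"ax":0.003,"ay":0.13,"az":-0.015},
    {"jaw":0.2,"tx":-0.073,"ty":-0.05,"tz":-0.01,"ax":0.007,"ay":0.27,"az":-0.03},
    {"jaw":0.2,"tx":-0.073,"ty":-0.08,"tz":0.0,"ax":0.01,"ay":0.4,"az":-0.045},
    {"jaw":0.2,"tx":-0.073,"ty":-0.106,"tz":0.018,"ax":0.014,"ay":0.53,"az":-0.062},
    {"jaw":0.2,"tx":-0.073,"ty":-0.106,"tz":0.018,"ax":0.014,"ay":0.53,"az":-0.062},
    {"jaw":0.2,"tx":-0.073,"ty":-0.106,"tz":0.018,"ax":0.014,"ay":0.53,"az":-0.062},
    {"jaw":0.2,"tx":-0.073,"ty":-0.106,"tz":0.018,"ax":0.014,"ay":0.53,"az":-0.062},
  ],
)

```text
time: 36.25
tool_pos: [0.447, -0.2702, 0.1497]
ee_rot: [3.136, -0.529, -0.232]
wrist_force: [-0.3, -0.7, -1.2]
width: 0.0257
```

```bash
python3 - <<'E'
from h import *
s=st(); print(inrack(s["tool_pos"])); plan(rackpt(0.001,-.081,.0175),rackrot(True))
im,d=snapshot("scene"); W,uv=cloud("scene",d); q=W-s["tool_pos"]; r=R.from_euler('xyz',s["ee_rot"]); L=r.inv().apply(q)
c=im[uv[:,1],uv[:,0]].astype(int)
k=(abs(L[:,0])<.065)&(L[:,1]<0.0)&(abs(L[:,1])<.02)&(L[:,2]<.022)&(L[:,2]>-.015)&(c[:,0]-c[:,2]>50); k|=(abs(L[:,0])<.065)&(abs(L[:,1])<.02)&(L[:,2]<.022)&(L[:,2]>-.012)&(abs(L[:,0])>.012)
print(k.sum(),np.percentile(L[k,0],[1,50,99]).round(4))
im,d=snapshot("top"); W,uv=cloud("top",d); L=(W-site)@np.c_[xr,hy,zr]
for y in(.081,-.027):
    k=(abs(L[:,1]-y)<.016)&(L[:,2]>.015)&(L[:,2]<.036)&(abs(L[:,0])<.055); print(y,k.sum(),np.percentile(L[k,0],[5,50,95]).round(3),np.median(L[k,2]).round(3))
E
```

```text
{'time': 36.25, 'joint_positions': [-0.844, -0.306, 1.946, 0.33, 1.075, 0.865], 'tool_pos': [0.447, -0.27, 0.15], 'ee_rot': [3.136, -0.529, -0.232], 'wrist_force': [-0.344, -0.703, -1.153], 'wrist_torque': [0.016, 0.479, -0.007], 'width': 0.026}
[ 0.0042 -0.0839  0.1231]
t [-0.0038 -0.0034  0.1055] a [ 0.0044 -0.0054  0.0017] rows>= 2.1
191 [-0.0448 -0.0295 -0.0014]
0.081 411 [-0.051  0.002  0.046] 0.024
-0.027 409 [-0.051 -0.003  0.042] 0.023
```

>>> step_arm(
  steps=[
    {"jaw":0.2,"tx":-0.004,"ty":-0.003,"tz":0.03,"ax":0.004,"ay":-0.005,"az":0.002},
    {"jaw":0.2,"tx":-0.004,"ty":-0.003,"tz":0.06,"ax":0.004,"ay":-0.005,"az":0.002},
    {"jaw":0.2,"tx":-0.004,"ty":-0.003,"tz":0.075,"ax":0.004,"ay":-0.005,"az":0.002},
    {"jaw":0.2,"tx":-0.004,"ty":-0.003,"tz":0.075,"ax":0.004,"ay":-0.005,"az":0.002},
    {"jaw":0.2,"tx":-0.004,"ty":-0.003,"tz":0.075,"ax":0.004,"ay":-0.005,"az":0.002},
  ],
)

```text
time: 36.85
tool_pos: [0.4834, -0.2779, 0.0861]
ee_rot: [3.139, -0.527, -0.233]
wrist_force: [0.3, -0.7, -2.7]
width: 0.0257
```

```bash
python3 - <<'E'
from h import *
s=st(); print(inrack(s["tool_pos"])); plan(rackpt(0.001,-.081,.0175),rackrot(True))
E
```

```text
{'time': 36.85, 'joint_positions': [-0.788, -0.161, 1.965, 0.341, 0.906, 0.863], 'tool_pos': [0.483, -0.278, 0.086], 'ee_rot': [3.139, -0.527, -0.233], 'wrist_force': [0.273, -0.736, -2.679], 'wrist_torque': [0.092, 0.535, 0.034], 'width': 0.026}
[ 0.0046 -0.0829  0.0494]
t [-0.0037 -0.0019  0.0319] a [ 0.0018 -0.0036  0.0011] rows>= 0.6
```

>>> step_arm(
  steps=[
    {"jaw":0.2,"tx":-0.004,"ty":-0.002,"tz":0.012,"ax":0.002,"ay":-0.004,"az":0.001},
    {"jaw":0.2,"tx":-0.004,"ty":-0.002,"tz":0.022,"ax":0.002,"ay":-0.004,"az":0.001},
    {"jaw":0.2,"tx":-0.004,"ty":-0.002,"tz":0.029,"ax":0.002,"ay":-0.004,"az":0.001},
    {"jaw":0.2,"tx":-0.004,"ty":-0.002,"tz":0.032,"ax":0.002,"ay":-0.004,"az":0.001},
    {"jaw":0.2,"tx":-0.004,"ty":-0.002,"tz":0.032,"ax":0.002,"ay":-0.004,"az":0.001},
  ],
)

```text
time: 37.35
tool_pos: [0.496, -0.2786, 0.0555]
ee_rot: [-3.141, -0.522, -0.234]
wrist_force: [0.4, 1.2, -1.3]
width: 0.0257
```

```bash
python3 - <<'E'
from h import *
s=st(); print(inrack(s["tool_pos"])); plan(rackpt(0.001,-.081,.0165),rackrot(True))
E
```

```text
{'time': 37.35, 'joint_positions': [-0.767, -0.095, 1.973, 0.35, 0.835, 0.858], 'tool_pos': [0.496, -0.279, 0.056], 'ee_rot': [-3.141, -0.522, -0.234], 'wrist_force': [0.428, 1.221, -1.298], 'wrist_torque': [0.098, 0.496, 0.034], 'width': 0.026}
[ 0.0001 -0.0807  0.0167]
t [0.0009 0.0003 0.0002] a [-0.0009  0.0016 -0.    ] rows>= 0.0
```

>>> step_arm(
  steps=[
    {"jaw":0.2,"tx":0,"ty":0,"tz":0.0005,"ax":0,"ay":0,"az":0},
    {"jaw":0.42,"tx":0,"ty":0,"tz":0.0005,"ax":0,"ay":0,"az":0},
    {"jaw":0.42,"tx":0,"ty":0,"tz":0.0005,"ax":0,"ay":0,"az":0},
    {"jaw":0.42,"tx":0,"ty":0,"tz":0.0005,"ax":0,"ay":0,"az":0},
    {"jaw":0.42,"tx":0,"ty":0,"tz":-0.02,"ax":0,"ay":0,"az":0},
    {"jaw":0.42,"tx":0,"ty":0,"tz":-0.06,"ax":0,"ay":0,"az":0},
    {"jaw":0.42,"tx":0,"ty":0,"tz":-0.11,"ax":0,"ay":0,"az":0},
    {"jaw":0.42,"tx":0,"ty":0,"tz":-0.15,"ax":0,"ay":0,"az":0},
  ],
)

```text
time: 38.15
tool_pos: [0.4227, -0.2613, 0.1885]
ee_rot: [3.14, -0.524, -0.233]
wrist_force: [0.2, -0.6, 0.6]
width: 0.0391
```

```bash
cat >> h.py <<'E'
def check(n="top",dx=0):
    im,d=snapshot(n); W,uv=cloud(n,d); L=(W-site-dx*hx)@np.c_[xr,hy,zr]
    for y in(.081,.027,-.027,-.081):
        k=(abs(L[:,1]-y)<.016)&(L[:,2]>.015)&(L[:,2]<.036)&(abs(L[:,0])<.055); print(n,y,k.sum(),np.percentile(L[k,0],[5,50,95]).round(3) if k.sum() else '',np.median(L[k,2]).round(3) if k.sum() else '')
    return im
E
python3 - <<'E'
from h import *
s=st(); check(); check("scene"); plan([.3965,-.175,.16],down(76.6))
E
```

```text
{'time': 38.15, 'joint_positions': [-0.881, -0.387, 1.923, 0.33, 1.192, 0.864], 'tool_pos': [0.423, -0.261, 0.188], 'ee_rot': [3.14, -0.524, -0.233], 'wrist_force': [0.196, -0.569, 0.614], 'wrist_torque': [0.047, 0.307, -0.012], 'width': 0.039}
top 0.081 407 [-0.051  0.002  0.046] 0.024
top 0.027 39 [-0.054 -0.051 -0.048] 0.031
top -0.027 411 [-0.051 -0.002  0.042] 0.024
top -0.081 392 [-0.05   0.002  0.045] 0.023
scene 0.081 261 [-0.044 -0.002  0.041] 0.024
scene 0.027 11 [-0.055 -0.053 -0.051] 0.031
scene -0.027 300 [-0.051 -0.008  0.037] 0.023
scene -0.081 354 [-0.051 -0.003  0.041] 0.024
t [-0.0581 -0.0802  0.0045] a [ 0.4248 -0.4123 -1.5292] rows>= 10.9
```

>>> step_arm(
  steps=[
    {"jaw":0.4,"tx":-0.058,"ty":-0.08,"tz":-0.02,"ax":0.425,"ay":-0.412,"az":-1.529},
    {"jaw":0.4,"tx":-0.058,"ty":-0.08,"tz":-0.02,"ax":0.425,"ay":-0.412,"az":-1.529},
    {"jaw":0.4,"tx":-0.058,"ty":-0.08,"tz":-0.02,"ax":0.425,"ay":-0.412,"az":-1.529},
    {"jaw":0.4,"tx":-0.058,"ty":-0.08,"tz":-0.02,"ax":0.425,"ay":-0.412,"az":-1.529},
    {"jaw":0.4,"tx":-0.058,"ty":-0.08,"tz":-0.02,"ax":0.425,"ay":-0.412,"az":-1.529},
    {"jaw":0.4,"tx":-0.058,"ty":-0.08,"tz":-0.02,"ax":0.425,"ay":-0.412,"az":-1.529},
    {"jaw":0.4,"tx":-0.058,"ty":-0.08,"tz":-0.02,"ax":0.425,"ay":-0.412,"az":-1.529},
    {"jaw":0.4,"tx":-0.058,"ty":-0.08,"tz":-0.02,"ax":0.425,"ay":-0.412,"az":-1.529},
  ],
)

```text
time: 39.05
tool_pos: [0.3846, -0.1723, 0.1804]
ee_rot: [3.059, -0.127, 0.938]
wrist_force: [-0.1, -0.0, 0.3]
width: 0.0379
```

```bash
python3 - <<'E'
from h import *
s=st(); check(); plan([.3965,-.175,.13],down(76.6))
E
```

```text
{'time': 39.05, 'joint_positions': [-0.662, -0.279, 1.779, 0.129, 1.562, -0.02], 'tool_pos': [0.385, -0.172, 0.18], 'ee_rot': [3.059, -0.127, 0.938], 'wrist_force': [-0.101, -0.018, 0.277], 'wrist_torque': [-0.154, 0.122, -0.031], 'width': 0.038}
top 0.081 413 [-0.051  0.002  0.047] 0.024
top 0.027 39 [-0.055 -0.051 -0.048] 0.031
top -0.027 408 [-0.05  -0.002  0.042] 0.023
top -0.081 378 [-0.049  0.004  0.046] 0.023
t [-0.0023  0.0062  0.0514] a [ 0.1068 -0.1083 -0.3989] rows>= 2.8
```

>>> step_arm(
  steps=[
    {"jaw":0.4,"tx":-0.002,"ty":0.006,"tz":0.05,"ax":0.107,"ay":-0.108,"az":-0.4},
    {"jaw":0.4,"tx":-0.002,"ty":0.006,"tz":0.05,"ax":0.107,"ay":-0.108,"az":-0.4},
    {"jaw":0.4,"tx":-0.002,"ty":0.006,"tz":0.05,"ax":0.107,"ay":-0.108,"az":-0.4},
    {"jaw":0.4,"tx":-0.002,"ty":0.006,"tz":0.05,"ax":0.107,"ay":-0.108,"az":-0.4},
    {"jaw":0.4,"tx":-0.002,"ty":0.006,"tz":0.05,"ax":0.107,"ay":-0.108,"az":-0.4},
    {"jaw":0.4,"tx":-0.002,"ty":0.006,"tz":0.05,"ax":0.107,"ay":-0.108,"az":-0.4},
  ],
)

```text
time: 39.7
tool_pos: [0.3962, -0.1749, 0.1315]
ee_rot: [3.14, -0.001, 1.335]
wrist_force: [-0.1, -0.7, -0.5]
width: 0.0376
```

```bash
python3 - <<'E'
from h import *
s=st(); plan([.3965,-.175,.04],down(76.6))
E
```

```text
{'time': 39.7, 'joint_positions': [-0.547, -0.147, 1.762, 0.001, 1.526, -0.312], 'tool_pos': [0.396, -0.175, 0.132], 'ee_rot': [3.14, -0.001, 1.335], 'wrist_force': [-0.076, -0.655, -0.496], 'wrist_torque': [-0.036, 0.089, 0.004], 'width': 0.038}
t [-0.0001  0.0002  0.0915] a [ 0.0011 -0.0006 -0.0018] rows>= 1.8
```

>>> step_arm(
  steps=[
    {"jaw":0.4,"tx":0,"ty":0,"tz":0.04,"ax":0,"ay":0,"az":0},
    {"jaw":0.4,"tx":0,"ty":0,"tz":0.075,"ax":0,"ay":0,"az":0},
    {"jaw":0.4,"tx":0,"ty":0,"tz":0.091,"ax":0,"ay":0,"az":0},
    {"jaw":0.4,"tx":0,"ty":0,"tz":0.091,"ax":0,"ay":0,"az":0},
    {"jaw":0.05,"tx":0,"ty":0,"tz":0.091,"ax":0,"ay":0,"az":0},
    {"jaw":0.05,"tx":0,"ty":0,"tz":0.091,"ax":0,"ay":0,"az":0},
    {"jaw":0.05,"tx":0,"ty":0,"tz":0.091,"ax":0,"ay":0,"az":0},
    {"jaw":0.05,"tx":0,"ty":0,"tz":0.091,"ax":0,"ay":0,"az":0},
  ],
)

```text
time: 40.5
tool_pos: [0.3979, -0.1757, 0.0421]
ee_rot: [3.136, 0.001, 1.335]
wrist_force: [-1.9, 0.7, 4.8]
width: 0.0094
```

```bash
python3 - <<'E'
from h import *
s=st(); print((s["tool_pos"][:2]-HC)@hx[:2]+.1255)
E
```

```text
{'time': 40.5, 'joint_positions': [-0.547, -0.073, 1.882, 0.001, 1.327, -0.312], 'tool_pos': [0.398, -0.176, 0.042], 'ee_rot': [3.136, 0.001, 1.335], 'wrist_force': [-1.878, 0.724, 4.807], 'wrist_torque': [-0.054, 0.231, 0.124], 'width': 0.009}
-0.10638203070364524
```

>>> step_arm(
  steps=[
    {"jaw":0.05,"tx":0,"ty":0.004,"tz":0,"ax":0,"ay":0,"az":0},
    {"jaw":0.05,"tx":0,"ty":0.01,"tz":0,"ax":0,"ay":0,"az":0},
    {"jaw":0.05,"tx":0,"ty":0.018,"tz":0,"ax":0,"ay":0,"az":0},
    {"jaw":0.05,"tx":0,"ty":0.026,"tz":0,"ax":0,"ay":0,"az":0},
    {"jaw":0.05,"tx":0,"ty":0.034,"tz":0,"ax":0,"ay":0,"az":0},
    {"jaw":0.05,"tx":0,"ty":0.042,"tz":0,"ax":0,"ay":0,"az":0},
    {"jaw":0.05,"tx":0,"ty":0.048,"tz":0,"ax":0,"ay":0,"az":0},
    {"jaw":0.05,"tx":0,"ty":0.05,"tz":0,"ax":0,"ay":0,"az":0},
  ],
)

```text
time: 41.3
tool_pos: [0.4474, -0.187, 0.0422]
ee_rot: [3.136, -0.001, 1.335]
wrist_force: [-1.6, 4.1, 1.0]
width: 0.009
```

>>> step_arm(
  steps=[
    {"jaw":0.05,"tx":0,"ty":0.006,"tz":0,"ax":0,"ay":0,"az":0},
    {"jaw":0.05,"tx":0,"ty":0.014,"tz":0,"ax":0,"ay":0,"az":0},
    {"jaw":0.05,"tx":0,"ty":0.022,"tz":0,"ax":0,"ay":0,"az":0},
    {"jaw":0.05,"tx":0,"ty":0.03,"tz":0,"ax":0,"ay":0,"az":0},
    {"jaw":0.05,"tx":0,"ty":0.038,"tz":0,"ax":0,"ay":0,"az":0},
    {"jaw":0.05,"tx":0,"ty":0.044,"tz":0,"ax":0,"ay":0,"az":0},
    {"jaw":0.05,"tx":0,"ty":0.049,"tz":0,"ax":0,"ay":0,"az":0},
    {"jaw":0.05,"tx":0,"ty":0.052,"tz":0,"ax":0,"ay":0,"az":0},
  ],
)

```text
time: 42.1
tool_pos: [0.4985, -0.1987, 0.0422]
ee_rot: [3.136, -0.002, 1.335]
wrist_force: [-1.1, 5.5, -0.3]
width: 0.0089
```

```bash
python3 - <<'E'
from h import *
s=st(); print((s["tool_pos"][:2]-HC)@hx[:2]+.1255)
E
```

```text
{'time': 42.1, 'joint_positions': [-0.487, 0.152, 1.648, 0.003, 1.337, -0.252], 'tool_pos': [0.498, -0.199, 0.042], 'ee_rot': [3.136, -0.002, 1.335], 'wrist_force': [-1.137, 5.456, -0.306], 'wrist_torque': [0.898, 0.115, 0.074], 'width': 0.009}
-0.0031692902051180805
```

>>> step_arm(
  steps=[
    {"jaw":0.05,"tx":0,"ty":0.002,"tz":0,"ax":0,"ay":0,"az":0},
    {"jaw":0.05,"tx":0,"ty":0.003,"tz":0,"ax":0,"ay":0,"az":0},
    {"jaw":0.05,"tx":0,"ty":0.004,"tz":0,"ax":0,"ay":0,"az":0},
    {"jaw":0.05,"tx":0,"ty":0.004,"tz":0,"ax":0,"ay":0,"az":0},
  ],
)

```text
time: 42.5
tool_pos: [0.501, -0.1993, 0.0422]
ee_rot: [3.14, -0.002, 1.335]
wrist_force: [-3.3, 5.0, 2.0]
width: 0.0089
```

```bash
python3 - <<'E'
from h import *
s=st(); print((s["tool_pos"][:2]-HC)@hx[:2]+.1255, s["wrist_force"]@hx)
E
```

```text
{'time': 42.5, 'joint_positions': [-0.485, 0.16, 1.639, 0.002, 1.341, -0.25], 'tool_pos': [0.501, -0.199, 0.042], 'ee_rot': [3.14, -0.002, 1.335], 'wrist_force': [-3.3, 4.963, 2.003], 'wrist_torque': [0.917, 0.795, 0.044], 'width': 0.009}
-0.000567559438208104 -4.3607273318371025
```

>>> step_arm(
  steps=[
    {"jaw":0.05,"tx":0,"ty":0.002,"tz":0,"ax":0,"ay":0,"az":0},
    {"jaw":0.05,"tx":0,"ty":0.004,"tz":0,"ax":0,"ay":0,"az":0},
    {"jaw":0.05,"tx":0,"ty":0.004,"tz":0,"ax":0,"ay":0,"az":0},
  ],
)

```text
time: 42.8
tool_pos: [0.501, -0.1993, 0.0421]
ee_rot: [-3.134, -0.002, 1.336]
wrist_force: [-10.4, 6.9, 7.4]
width: 0.0088
```

```bash
python3 - <<'E'
from h import *
s=st(); print((s["tool_pos"][:2]-HC)@hx[:2]+.1255, s["wrist_force"]@hx)
E
```

```text
{'time': 42.8, 'joint_positions': [-0.484, 0.167, 1.631, 0.0, 1.352, -0.248], 'tool_pos': [0.501, -0.199, 0.042], 'ee_rot': [-3.134, -0.002, 1.336], 'wrist_force': [-10.439, 6.902, 7.401], 'wrist_torque': [1.102, 1.971, 0.085], 'width': 0.009}
-0.0005554368023754641 -11.753846906743938
```

The drawer is against its stop: position stuck at about 0 and force rising to about 12 N. Releasing and retreating.

>>> step_arm(
  steps=[
    {"jaw":0.35,"tx":0,"ty":0,"tz":0,"ax":0,"ay":0,"az":0},
    {"jaw":0.35,"tx":0,"ty":0,"tz":0,"ax":0,"ay":0,"az":0},
    {"jaw":0.35,"tx":0,"ty":0,"tz":0,"ax":0,"ay":0,"az":0},
    {"jaw":0.35,"tx":0,"ty":0,"tz":-0.03,"ax":0,"ay":0,"az":0},
    {"jaw":0.35,"tx":0,"ty":0,"tz":-0.07,"ax":0,"ay":0,"az":0},
    {"jaw":0.35,"tx":0,"ty":0,"tz":-0.11,"ax":0,"ay":0,"az":0},
    {"jaw":0.35,"tx":0.02,"ty":-0.03,"tz":-0.15,"ax":0,"ay":0,"az":0},
    {"jaw":0.35,"tx":0.04,"ty":-0.07,"tz":-0.16,"ax":0,"ay":0,"az":0},
  ],
)

```text
time: 43.6
tool_pos: [0.4459, -0.1464, 0.2076]
ee_rot: [3.14, 0.001, 1.334]
wrist_force: [-0.1, 0.0, 0.8]
width: 0.0331
```

>>> step_arm(
  steps=[
    {"jaw":0.35,"tx":0.05,"ty":-0.03,"tz":0,"ax":0,"ay":0,"az":0},
    {"jaw":0.35,"tx":0.1,"ty":-0.05,"tz":0,"ax":0,"ay":0,"az":0},
    {"jaw":0.35,"tx":0.14,"ty":-0.07,"tz":0,"ax":0,"ay":0,"az":0},
    {"jaw":0.35,"tx":0.14,"ty":-0.07,"tz":0,"ax":0,"ay":0,"az":0},
  ],
)

```text
time: 44.0
tool_pos: [0.4102, 0.0099, 0.2085]
ee_rot: [3.137, -0.001, 1.34]
wrist_force: [0.7, -0.6, 0.2]
width: 0.0327
```

```bash
python3 - <<'E'
from h import *
s=st(); im,d=snapshot("scene"); cv2.imwrite("pics/s10.png",cv2.resize(im[150:290,310:490],None,fx=4,fy=4,interpolation=cv2.INTER_CUBIC)[:,:,::-1])
n="scene"; W,uv=cloud(n,d); L=(W-site-.1065*hx)@np.c_[xr,hy,zr]
for y in(.081,.027,-.027,-.081):
    k=(abs(L[:,1]-y)<.018)&(L[:,2]>.015)&(L[:,2]<.036)&(abs(L[:,0])<.055); print(y,k.sum(),np.percentile(L[k,0],[5,50,95]).round(3) if k.sum() else '',np.median(L[k,2]).round(3) if k.sum() else '')
im,d=snapshot("top"); W,uv=cloud("top",d); h=(W[:,:2]-HC)@hx[:2]; v=(W[:,:2]-HC)@hy[:2]
B=(W[:,2]>.045)&(W[:,2]<.062)&(abs(h+.125)<.02)&(abs(v)<.03); print("bar x",B.sum(),np.median(h[B]))
E
```

```text
{'time': 44.0, 'joint_positions': [-0.115, -0.233, 1.68, 0.0, 1.689, 0.116], 'tool_pos': [0.41, 0.01, 0.209], 'ee_rot': [3.137, -0.001, 1.34], 'wrist_force': [0.659, -0.625, 0.174], 'wrist_torque': [-0.096, 0.07, -0.063], 'width': 0.033}
0.081 154 [-0.05  -0.027 -0.004] 0.025
0.027 3 [-0.054 -0.054 -0.053] 0.029
-0.027 165 [-0.05  -0.025 -0.002] 0.024
-0.081 179 [-0.052 -0.027 -0.004] 0.026
bar x 96 -0.12455497369879148
```

View pics/s10.png

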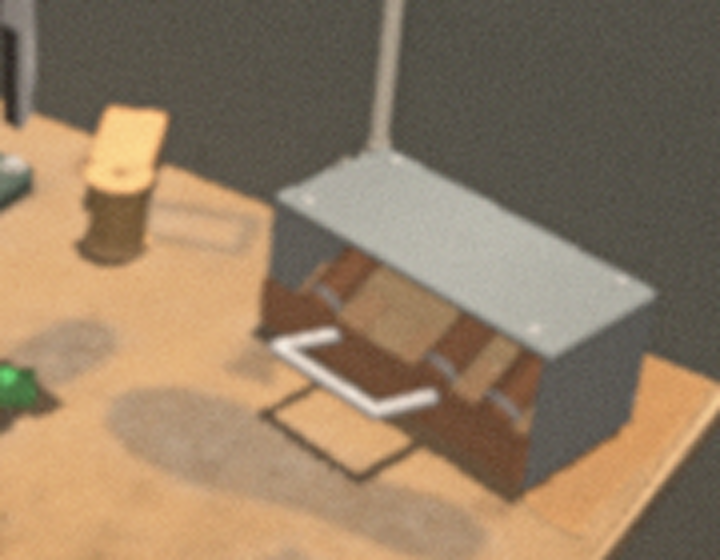

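The drawer is shut, and the lower ring of each of the three handles shows in its trough at crop (330,297), (440,365) and (505,407). The spool and brush haven't moved. Handing in.

```bash
python3 - <<'E'
from bench import *
print(close_job())
E
```

```text
the job is handed in; nothing more can be done
None
```

I handed the job in at about 44 s: the drawer is shut with all three handles in rack troughs, loaded ends downhill. Only three wooden handles were on the bench. I left the green look-alike, the thread spool and the shoe brush alone.

- **Loaded ends:** I lifted each handle and compared the wrist moment with the empty gripper. The difference was 0.04 to 0.07 N m and showed which end was heavy. None tipped back on to the ledge after I let go.
- **The knocked handle:** After I set the third handle in its trough, it turned up on the bench right at the edge, probably from the announced knock. I picked it up again and put it back. Its second moment reading was weaker (0.027 ± 0.015 N m) but pointed to the same end.
- **Before closing:** With the drawer open, the camera put all three handles' middles within about 4 mm of the rack's middle along the slope, with their tops at the right height.
- **After closing:** The drawer stopped against its stop at about 0 mm with 12 N on the wrist, and the camera put the bar at its shut position within about 1 mm. The lower halves of all three handles still show in their troughs; the housing roof hides the upper halves.

No check failed at the end. I don't know whether the third handle's first placing had already counted before it was knocked.

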